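Load the ham press

ROBOT

A 6-joint arm with a two-finger parallel gripper is mounted at the origin on the work surface. World frame = base frame: x ahead of the robot, y to its left, z up, the work surface at z = 0. Lengths are in mm, angles in degrees, forces in N, time in s.
With the tool pointing down it reaches from about 350 to 850 mm from the base axis. Payload 8.1 kg.
Tool frame: the origin (TCP) lies between the finger pads; the fingertips stand 22 mm ahead of it and the grasp point (between the pads) lies 3 mm ahead of it; z points along the fingers, y is the line along which they close (so a half turn about z gives the same grasp; the last joint's range is limited). The gripper opens to 85 mm and grips with 20 to 120 N. Pads are 22 mm wide; open, the fingers measure 114 mm over their backs; the gripper's body (76 mm by 85 mm) begins 54 mm behind the grasp point. The pads swing forward as they close: fully open they stand 13 mm farther back than shut.
Start: joints at [67.93, 7.471, 85.268, -0, 87.261, -4.893], TCP at [177.176, 573.249, 223.692] pointing down, gripper open.
Joint ranges: [-169.43, 169.43], [-51.17, 129.36], [1.28, 143.12], [-76.62, 256.62], [0, 156.53], [-152.29, 152.29]. Speed limits (degrees/s): [136.94, 136.94, 159.86, 180, 180, 180].

INTERFACE

Orientations are given as [roll, pitch, yaw] about the fixed x, y, z axes, in that order (R = Rz(yaw) Ry(pitch) Rx(roll)).
In Python, from bench import r, vision gives the robot as it stands.
- The arm moves only by the tool step_arm, never from a script. Its argument "targets" is a list that holds one entry, the list of rows, each a list of 6 numbers: the shift along the world's x, y, z in mm, then the turn, a rotation vector about the world's x, y, z in rad. In form: [[[x, y, z, rx, ry, rz], ...]]. A call has 1 to 12 rows; each row is the pose to reach, as a shift and turn from the pose commanded when the call began; what a row does not reach only later rows make up. A row lasts 1/12 s, in which the tool goes at most 41.7 mm and 7.16 degrees, less where a joint would pass 70% of its speed; a pose out of reach is approached as far as the arm can. A call with a gripper value outside its range is refused whole. "fingers" is the gripper's target within -1 to 1 (shut at 1, half-way at 0, fully open at -1), set as the call begins (left out, the last holds). The fingers move at their own pace and stop on an object; "newtons" is the grip in N (left out, the last holds). Time passes only in rows, so rows that repeat a pose let the fingers close. It gives the time, the measured TCP pose, the force, the opening and the grip force at its end, in the units of the state.
- r.sense(): the state, without advancing time (a new reading comes with each control period).
- vision.snapshot(name): name is "scene" or "top" or "wrist"; returns a dict with "img" (384x512x3 uint8, blue, green, red), "mtx" (3x3 intrinsics, pixels), "eye" and "attitude" of the camera in the world. Camera axes: x right, y up, looking along -z (the intrinsics and any distortion apply to the point x, -y, -z); pixel columns grow to the right and rows downward; lengths in mm; the calibration is good to about 2 mm. A picture is of the moment at which its call begins. There is no depth.
- r.hand_in(): hands the job in; it is judged then, once.
The state is a dict: "time": time; "joint_pos": joint angles; "qd": joint speeds; "joint_efforts": joint torques, N m; "tool_pos": TCP position; "tcp_rot": TCP orientation; "ft_force": force on the tool from outside, world axes, zero at the start; "wrist_torque": the same for the moment, N m; "finger_gap": finger opening in mm; "grip_force": force on a finger pad.
Only numpy, scipy, OpenCV 4.12 (cv2) and the standard library are available. Lean on these libraries where they do the work, as an engineer would, in place of code of your own. Each camera call takes 0.05 s, during which the arm holds its last target. There are 200 camera calls.

TASK

First push each of the three lids of the ham press down until it is fully home, flush with the rim. Then find the heavy end of every square beech press weight lying on the table by lifting it, and stand each weight upright, heavy end down, on the middle of a lid of its own.

Things in the scene. Friction and masses are not known exactly. Their poses are not given: they have to be found in the camera images.
- press: ham press, fixed: a low steel trough 106 x 470 mm, 45 mm tall, with three square wells (92 mm wide) in a line along its y axis, 170 mm apart, centre to centre. Origin at the centre of its underside, z up.
- lid1_top (a point): centre of the upper face of pressing lid 1, a flat square beech plate 84 x 84 x 20 mm guided in its well (y = -170 mm in the press's frame). Moves straight down as the lid is pressed; z up. Nothing on it to hold: it is pressed from above at its middle.
- lid1 (a joint): how far lid 1 has been pushed down, m: 0 = 18 mm proud of the press's rim, 0.018 = fully home against its stop, upper face flush with the rim (45 mm above the table). Slides with 9 N of friction plus 40 N per m/s, stays where left, no spring. Starts 8 to 18 mm proud. A weight is too light to push it down.
- lid2_top (a point): centre of the upper face of pressing lid 2, a flat square beech plate 84 x 84 x 20 mm guided in its well (y = 0 mm in the press's frame). Moves straight down as the lid is pressed; z up. Nothing on it to hold: it is pressed from above at its middle.
- lid2 (a joint): how far lid 2 has been pushed down, m: 0 = 18 mm proud of the press's rim, 0.018 = fully home against its stop, upper face flush with the rim (45 mm above the table). Slides with 9 N of friction plus 40 N per m/s, stays where left, no spring. Starts 8 to 18 mm proud. A weight is too light to push it down.
- lid3_top (a point): centre of the upper face of pressing lid 3, a flat square beech plate 84 x 84 x 20 mm guided in its well (y = 170 mm in the press's frame). Moves straight down as the lid is pressed; z up. Nothing on it to hold: it is pressed from above at its middle.
- lid3 (a joint): how far lid 3 has been pushed down, m: 0 = 18 mm proud of the press's rim, 0.018 = fully home against its stop, upper face flush with the rim (45 mm above the table). Slides with 9 N of friction plus 40 N per m/s, stays where left, no spring. Starts 8 to 18 mm proud. A weight is too light to push it down.
- weight1_mid (a point): centre of a square beech press weight, 120 mm long, 38 x 38 mm, 0.34 to 0.46 kg, lying at the start, x along its length. Both ends have alike domed steel caps (dome radius 55 mm, 3 mm high). A hidden slug in one end (+x or -x) puts the balance point about 28 mm from the middle: lift and feel which end hangs. Heavy end down it rights itself, light end down it topples. Absent ones read None.
- weight2_mid (a point): centre of a square beech press weight, 120 mm long, 38 x 38 mm, 0.34 to 0.46 kg, lying at the start, x along its length. Both ends have alike domed steel caps (dome radius 55 mm, 3 mm high). A hidden slug in one end (+x or -x) puts the balance point about 28 mm from the middle: lift and feel which end hangs. Heavy end down it rights itself, light end down it topples. Absent ones read None.
- weight3_mid (a point): centre of a square beech press weight, 120 mm long, 38 x 38 mm, 0.34 to 0.46 kg, lying at the start, x along its length. Both ends have alike domed steel caps (dome radius 55 mm, 3 mm high). A hidden slug in one end (+x or -x) puts the balance point about 28 mm from the middle: lift and feel which end hangs. Heavy end down it rights itself, light end down it topples. Absent ones read None.
- weight4_mid (a point): centre of a square beech press weight, 120 mm long, 38 x 38 mm, 0.34 to 0.46 kg, lying at the start, x along its length. Both ends have alike domed steel caps (dome radius 55 mm, 3 mm high). A hidden slug in one end (+x or -x) puts the balance point about 28 mm from the middle: lift and feel which end hangs. Heavy end down it rights itself, light end down it topples. Absent ones read None.

How it is judged:
By the outcome, as a careful person would: the job done as asked, in the order asked, and still so for the second after the job is handed in, with the robot touching nothing.
Of weight1, weight2, weight3, weight4 only 2 to 3 are there at a start; the rules pass over those that are not, and their reading is None.
At some moment in a run one of weight1, weight2, weight3, weight4 may be knocked a few centimetres aside while the robot is not near it.
Once in a run the grip may slacken for a moment while it holds something.
It also fails if it takes over 210 s, if anything falls off the work surface, if the arm or the gripper's body presses on something with over 40 N, if the wrist force passes 120 N, or if a joint passes its speed limit or range.

## Working session

There is one attempt and no reset: what is moved stays moved. The work goes in short steps, Python scripts to look and compute and a tool call to move; the robot and the scene stay as the last step left them, time stands still between calls to the robot, and variables do not carry over. Pictures are saved under pics/ and viewed, at most 14 in all, crops included, and the job is handed in when it is done.

Besides the shell and the picture viewer there is one more tool, called as name(argument=value, ...), one argument or row to a line, values as JSON. step_arm: Moves the arm, as the interface text tells. Its arguments: {"type":"object","properties":{"targets":{"type":"array"},"fingers":{"type":"number"},"newtons":{"type":"number"}},"required":["targets"]}

```bash
ls; mkdir -p pics; cat > h.py <<'E'
import numpy as np, cv2
from bench import r, vision
from scipy.spatial.transform import Rotation as R
def rot(s):
    a=np.array(s["attitude"],float)
    return a if a.shape==(3,3) else R.from_euler('xyz',a,degrees=True).as_matrix()
def ray(s,u,v):
    p=np.linalg.inv(np.array(s["mtx"]))@[u,v,1]
    return np.array(s["eye"]),rot(s)@[p[0],-p[1],-p[2]]
def plane(s,u,v,z):
    e,d=ray(s,u,v); return e+d*(z-e[2])/d[2]
def tri(rs):
    A=np.zeros((3,3));b=np.zeros(3)
    for e,d in rs:
        d=d/np.linalg.norm(d);P=np.eye(3)-np.outer(d,d);A+=P;b+=P@e
    return np.linalg.solve(A,b)
def proj(s,p):
    c=rot(s).T@(np.array(p)-s["eye"]); q=np.array(s["mtx"])@[c[0],-c[1],-c[2]]; return q[:2]/q[2]
E
python3 - <<'E'
from h import *
a=vision.snapshot("scene");b=vision.snapshot("top")
print({k:v for k,v in a.items() if k!="img"});print({k:v for k,v in b.items() if k!="img"})
np.savez("s0.npz",a=a["img"],b=b["img"])
cv2.imwrite("pics/a.png",a["img"]);cv2.imwrite("pics/b.png",b["img"]);print(r.sense())
E
```

```text
pics
{'mtx': array([[473.49857118,   0.        , 257.20866071],
       [  0.        , 473.49857118, 191.76572212],
       [  0.        ,   0.        ,   1.        ]]), 'eye': array([1231.0559371 , -322.60903041, 1254.93175106]), 'attitude': array([32.18823481,  0.67153282, 64.77629146])}
{'mtx': array([[359.46679084,   0.        , 256.48679675],
       [  0.        , 359.46679084, 196.15982673],
       [  0.        ,   0.        ,   1.        ]]), 'eye': array([ 460.15432434,   -3.93505801, 1052.23570879]), 'attitude': array([ 6.36730409e+00,  7.94111003e-02, -9.05498967e+01])}
{'time': 0.1, 'joint_pos': array([ 6.79317017e+01,  7.51144668e+00,  8.53246213e+01, -1.16477047e-04,
        8.72622754e+01, -4.89369947e+00]), 'qd': array([-0.01393861,  0.03340831, -0.10615118,  0.01637511,  0.02151501,
       -0.07517732]), 'joint_efforts': array([ 2.03192001e-03, -5.70956540e+01, -5.01939332e+01, -8.37437938e-05,
        8.32782331e-03, -2.68532929e-06]), 'tool_pos': array([176.95882982, 572.76246213, 222.72725354]), 'tcp_rot': array([-1.79902005e+02, -8.27350066e-03,  1.62825400e+02]), 'ft_force': array([-0.28481915,  0.58854434, -0.02755811]), 'wrist_torque': array([-0.01334681,  0.05474479,  0.02333484]), 'grip_force': 0.0, 'finger_gap': 85.51877031486843}
```

View pics/a.png

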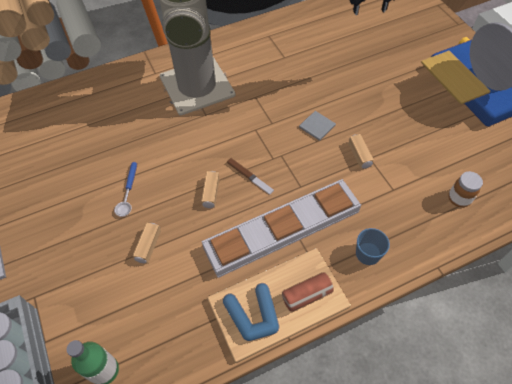

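View pics/b.png

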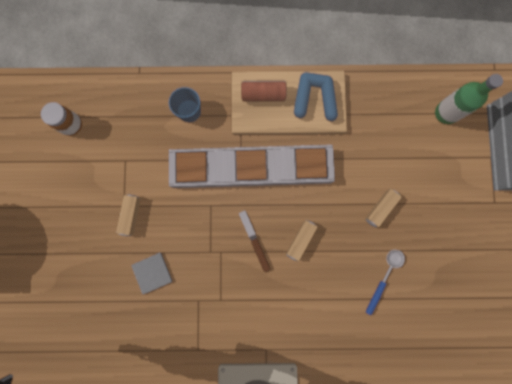

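The scene view shows the press with its lids at about (230,246), (285,222) and (334,202), and weights at (146,243), (210,190) and (361,151). In the top view the lids are at (311,164), (251,166) and (190,167), and the weights at (385,209), (302,241) and (127,215).

```bash
python3 - <<'E'
from h import *
a=vision.snapshot("scene");b=vision.snapshot("top")
def blob(s,c,k,tol):
    lab=cv2.cvtColor(s["img"],cv2.COLOR_BGR2LAB).astype(int)
    x,y=c; w=40
    ref=np.median(lab[y-2:y+3,x-2:x+3].reshape(-1,3),axis=0)
    d=np.abs(lab-ref); m=((d[...,0]<tol[0])&(d[...,1]<tol[1])&(d[...,2]<tol[2])).astype(np.uint8)
    m=cv2.morphologyEx(m,cv2.MORPH_OPEN,np.ones((3,3)))
    n,l,st,ce=cv2.connectedComponentsWithStats(m); i=l[y,x]
    cn=cv2.findContours((l==i).astype(np.uint8),0,1)[0][0]
    return ref,st[i],ce[i],cv2.minAreaRect(cn)
W=[((146,243),(385,209)),((210,190),(302,241)),((361,151),(127,215))]
L=[((230,246),(311,164)),((285,222),(251,166)),((334,202),(190,167))]
for nm,S,z,tol in (("W",W,38,(30,10,14)),("L",L,55,(22,10,12))):
  for ca,cb in S:
    ra=blob(a,ca,nm,tol);rb=blob(b,cb,nm,tol)
    print(nm,ra[0],ra[1][2:],ra[2].round(1),rb[1][2:],rb[2].round(1),"tri",tri([ray(a,*ra[2]),ray(b,*rb[2])]).round(1))
    box=cv2.boxPoints(rb[3]); P=np.array([plane(b,*p,z) for p in box])[:,:2]
    e=[P[1]-P[0],P[2]-P[1]]; le=[np.linalg.norm(v) for v in e]; v=e[int(np.argmax(le))]
    print("   top plane",plane(b,*rb[3][0],z).round(1),"sizes",np.round(le),"yaw",np.degrees(np.arctan2(v[1],v[0])).round(1))
E
```

```text
W [174. 137. 155.] [ 24  35 457] [145.7 239.9] [  493    92 17455] [230.4 191.7] tri [ 597.4 -151.8  206.7]
   top plane [547.9  26.2  38. ] sizes [1412.  253.] yaw -90.1
W [176. 138. 155.] [ 30  43 566] [213.4 180.1] [ 167   92 6044] [309.1 258.3] tri [ 408.1 -129.8   17.7]
   top plane [ 413.9 -137.4   38. ] sizes [470. 251.] yaw -90.6
W [176. 138. 155.] [ 156   64 3423] [427.7 152. ] [  493   140 33366] [239.8 215.9] tri [654.9 156.9 387. ]
   top plane [479.  26.  38.] sizes [1413.  387.] yaw -90.0
L [129. 143. 154.] [ 36  34 759] [229.5 245.3] [ 31  30 874] [310.8 163. ] tri [ 665.5 -158.3   49.2]
   top plane [ 665.5 -158.3   55. ] sizes [85. 83.] yaw -90.6
L [130. 143. 153.] [ 35  31 687] [282.9 221.2] [ 31  30 879] [250.8 164.6] tri [662.1  11.9  50.1]
   top plane [661.4  11.   55. ] sizes [85. 83.] yaw -90.6
L [130. 143. 154.] [ 36  30 626] [333.4 198.6] [ 30  30 869] [190.6 166.5] tri [658.3 182.2  49.6]
   top plane [657.4 181.5  55. ] sizes [82. 83.] yaw -179.6
```

```bash
cat > w.py <<'E'
from h import *
W=[((146,243),(385,209)),((210,190),(302,241)),((361,151),(127,215))]
def blob(s,c,w=30,th=None):
    x,y=c; L=cv2.cvtColor(s["img"],cv2.COLOR_BGR2LAB)[...,0][y-w:y+w,x-w:x+w]
    bg=np.median(L);  t=(bg+int(np.median(L[w-2:w+3,w-2:w+3])))/2+5
    m=(L>t).astype(np.uint8)
    m=cv2.morphologyEx(m,cv2.MORPH_OPEN,np.ones((3,3)))
    n,l,st,ce=cv2.connectedComponentsWithStats(m); i=l[w,w]
    cn=cv2.findContours((l==i).astype(np.uint8),0,1)[0][0]
    (cx,cy),sz,an=cv2.minAreaRect(cn)
    return st[i],ce[i]+[x-w,y-w],cv2.boxPoints(((cx+x-w,cy+y-w),(sz[0]+1,sz[1]+1),an)),bg,t
E
python3 - <<'E'
from w import *
a=vision.snapshot("scene");b=vision.snapshot("top")
for ca,cb in W:
    ra=blob(a,ca);rb=blob(b,cb)
    print(ra[0][2:],rb[0][2:],rb[3:],"tri",tri([ray(a,*ra[1]),ray(b,*rb[1])]).round(1))
    P=np.array([plane(b,*p,38) for p in rb[2]])[:,:2]
    e=[P[1]-P[0],P[2]-P[1]]; le=[np.linalg.norm(v) for v in e]; v=e[int(np.argmax(le))]
    print("   ",P.mean(0).round(1),np.round(le),"yaw",np.degrees(np.arctan2(v[1],v[0])).round(1))
top=b["img"][190:270,100:420];cv2.imwrite("pics/c.png",cv2.resize(top,None,fx=2.5,fy=2.5,interpolation=2))
s=vision.snapshot("wrist");print(s["eye"],s["attitude"],s["mtx"]); 
E
```

```text
[ 24  35 429] [ 27  34 405] (np.float64(124.0), np.float64(144.0)) tri [ 540.1 -367.1   37.2]
    [ 538.  -364.7] [110.  36.] yaw -39.0
[ 15  30 347] [ 26  37 460] (np.float64(125.0), np.float64(143.5)) tri [ 448.2 -129.5   35.9]
    [ 448.1 -129. ] [111.  37.] yaw -29.8
[ 21  27 290] [ 18  39 456] (np.float64(127.0), np.float64(143.0)) tri [524.3 366.8  36. ]
    [525.5 366.6] [113.  37.] yaw -9.1
[110.76792468 593.91738692 373.88456679] [-1.56949539e+01 -2.04119492e-02  7.27570376e+01] [[291.70112264   0.         251.4256743 ]
 [  0.         291.70112264 193.52884951]
 [  0.           0.           1.        ]]
```

View pics/c.png

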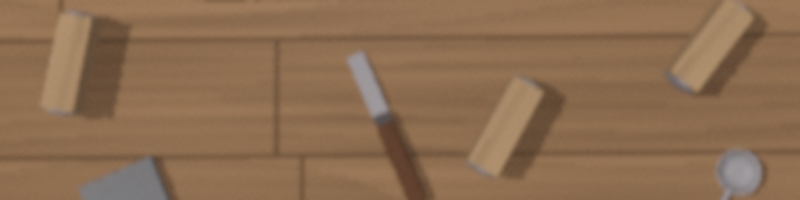

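step_arm(
  targets=[
    [[481,-391,-80,0,0,0],[481,-391,-80,0,0,0],[481,-391,-80,0,0,0],[481,-391,-80,0,0,0],[481,-391,-80,0,0,0],[481,-391,-80,0,0,0],[481,-391,-80,0,0,0],[481,-391,-80,0,0,0],[481,-391,-80,0,0,0],[481,-391,-80,0,0,0],[481,-391,-80,0,0,0],[481,-391,-80,0,0,0]],
  ],
  fingers=1,
  newtons=60,
)

```text
time: 1.35
tool_pos: [563.4, 258.8, 159.6]
tcp_rot: [180.0, 0.0, 162.8]
ft_force: [0.2, 1.1, 0.8]
finger_gap: 0.1
grip_force: 0.0
```

step_arm(
  targets=[
    [[47,-38,-20,0,0,0],[95,-77,-40,0,0,0],[95,-77,-60,0,0,0],[95,-77,-65,0,0,0],[95,-77,-70,0,0,0],[95,-77,-75,0,0,0],[95,-77,-80,0,0,0],[95,-77,-84,0,0,0],[95,-77,-87,0,0,0],[95,-77,-90,0,0,0],[95,-77,-92,0,0,0],[95,-77,-92,0,0,0]],
  ],
)

```text
time: 2.35
tool_pos: [656.7, 183.9, 67.6]
tcp_rot: [-180.0, -0.0, 162.9]
ft_force: [0.4, -0.3, -0.2]
finger_gap: 0.1
grip_force: 0.0
```

step_arm(
  targets=[
    [[0,0,-1,0,0,0],[0,0,-2,0,0,0],[0,0,-3,0,0,0],[0,0,-3,0,0,0]],
  ],
)

```text
time: 2.68
tool_pos: [656.9, 183.4, 64.5]
tcp_rot: [-180.0, -0.0, 162.8]
ft_force: [0.3, 0.2, -0.0]
finger_gap: 0.1
grip_force: 0.0
```

step_arm(
  targets=[
    [[0,0,-1,0,0,0],[0,0,-2,0,0,0],[0,0,-3,0,0,0],[0,0,-3,0,0,0]],
  ],
)

```text
time: 3.02
tool_pos: [656.8, 183.4, 61.3]
tcp_rot: [-180.0, -0.0, 162.8]
ft_force: [-0.1, -0.4, -0.6]
finger_gap: 0.3
grip_force: 0.0
```

```bash
python3 - <<'E'
from h import *
print(r.sense())
a=vision.snapshot("scene")["img"][130:280,180:390]
b=vision.snapshot("wrist")["img"]
b=cv2.resize(b,(400,300)); a=cv2.resize(a,(420,300))
cv2.imwrite("pics/d.png",np.hstack([a,b])[:, :800])
E
```

```text
{'time': 3.0167, 'joint_pos': array([ 1.12953217e+01,  2.67441061e+01,  7.95040706e+01,  1.45186327e-04,
        7.37769214e+01, -6.15237220e+01]), 'qd': array([ 0.0670016 , -0.07396739, -0.02841818,  0.0113688 ,  0.07930042,
       -0.0268472 ]), 'joint_efforts': array([-9.32025636e-03, -7.08985877e+01, -4.71915400e+01,  2.41675667e-05,
       -6.42831693e-02,  1.11783035e-05]), 'tool_pos': array([656.79564969, 183.39717533,  61.33556287]), 'tcp_rot': array([-1.79988156e+02, -2.21280408e-02,  1.62819001e+02]), 'ft_force': array([-0.12885993, -0.35268666, -0.55469948]), 'wrist_torque': array([-0.02177387,  0.00213947,  0.00434751]), 'grip_force': 0.0, 'finger_gap': 0.2788588783727138}
```

View pics/d.png

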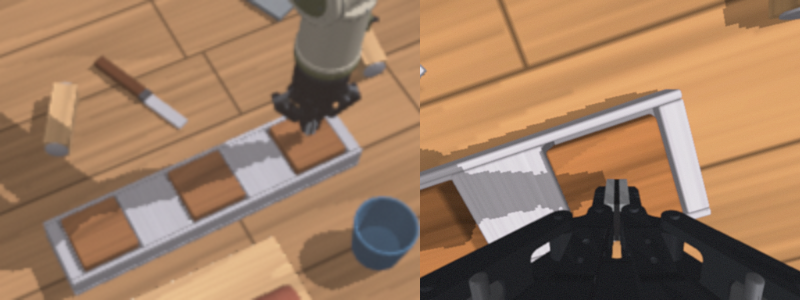

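The gripper stands over the right-hand lid with its fingertips near the lid's middle. No contact force shows yet, so I'll go on down gently.

step_arm(
  targets=[
    [[0,0,-1,0,0,0],[0,0,-2,0,0,0],[0,0,-3,0,0,0],[0,0,-4,0,0,0]],
  ],
)

```text
time: 3.45
tool_pos: [656.9, 183.5, 57.6]
tcp_rot: [-180.0, -0.0, 162.8]
ft_force: [0.4, -0.4, 1.1]
finger_gap: -0.1
grip_force: 0.0
```

step_arm(
  targets=[
    [[0,0,-1,0,0,0],[0,0,-2,0,0,0],[0,0,-3,0,0,0],[0,0,-4,0,0,0]],
  ],
)

```text
time: 3.78
tool_pos: [656.9, 183.5, 53.6]
tcp_rot: [-180.0, -0.0, 162.8]
ft_force: [-0.4, 0.3, -0.1]
finger_gap: -0.3
grip_force: 0.0
```

```bash
python3 - <<'E'
from h import *
s=vision.snapshot("scene");a=s["img"][150:230,280:380]
for z in (31,45,53): print(z,proj(s,[656.9,183.5,z]).round(1))
w=vision.snapshot("wrist");b=w["img"][170:384,130:400]
for z in (31,45,53): print(z,proj(w,[656.9,183.5,z]).round(1), w["eye"])
b=cv2.resize(b,(400,320)); a=cv2.resize(a,(400,320),interpolation=cv2.INTER_CUBIC)
cv2.imwrite("pics/e.png",np.hstack([a,b]))
E
```

```text
31 [332.8 201.2]
45 [333.4 198.8]
53 [333.7 197.4]
31 [251.1 225.4] [590.49236328 204.19048843 203.88875406]
45 [251.1 234.3] [590.49236328 204.19048843 203.88875406]
53 [251.1 240.1] [590.49236328 204.19048843 203.88875406]
```

View pics/e.png

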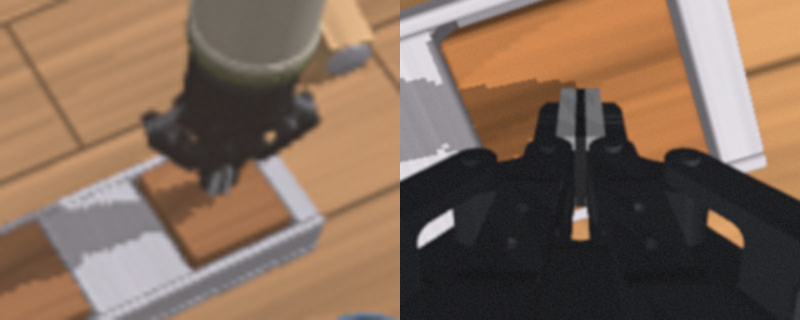

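The fingertips are over the lid's middle, about (251,229) in the wrist view, with their shadow beside them. They still don't clearly touch it.

step_arm(
  targets=[
    [[0,0,-1,0,0,0],[0,0,-2,0,0,0],[0,0,-3,0,0,0]],
  ],
)

```text
time: 4.13
tool_pos: [657.0, 183.5, 50.6]
tcp_rot: [180.0, 0.0, 162.8]
ft_force: [-0.3, 0.3, 0.1]
finger_gap: 0.3
grip_force: 0.0
```

```bash
cat > lid.py <<'E'
from h import *
s=vision.snapshot("scene");t=vision.snapshot("top")
def mask(im,c):
    lab=cv2.cvtColor(im,cv2.COLOR_BGR2LAB).astype(int)
    m=((lab[...,2]>143)&(lab[...,0]<150)).astype(np.uint8); m=cv2.morphologyEx(m,cv2.MORPH_OPEN,np.ones((3,3)))
    n,l,st,ce=cv2.connectedComponentsWithStats(m); i=l[c[1],c[0]]; return st[i],ce[i]
for ca,cb in [((230,250),(311,158)),((285,226),(251,158)),((335,206),(190,158))]:
    a=mask(s["img"],ca);b=mask(t["img"],cb)
    print(a[0],a[1].round(1),b[0],b[1].round(1),tri([ray(s,*a[1]),ray(t,*b[1])]).round(1))
E
python3 lid.py
```

```text
[212 230  37  34 795] [229.6 246.3] [296 149  30  28 788] [310.8 162.2] [ 667.8 -158.8   47.7]
[265 207  37  32 714] [282.8 222.3] [237 151  28  16 415] [250.5 157.9] [675.6   8.3  69.6]
[316 191  36  24 510] [333.1 202. ] [    0     0   512   384 78708] [237.  136.9] [721.4  78.4 192.4]
```

step_arm(
  targets=[
    [[0,0,30,0,0,0],[0,0,60,0,0,0],[-30,0,90,0,0,0],[-60,0,120,0,0,0],[-90,0,120,0,0,0],[-90,0,120,0,0,0]],
  ],
)

```text
time: 4.73
tool_pos: [563.2, 184.0, 172.1]
tcp_rot: [180.0, -0.0, 162.9]
ft_force: [-0.6, -0.6, -1.6]
finger_gap: 0.2
grip_force: 0.0
```

```bash
python3 lid.py; python3 - <<'E'
from h import *
s=vision.snapshot("scene");a=s["img"][170:280,200:370]
w=vision.snapshot("wrist");b=w["img"]
b=cv2.resize(b,(400,300)); a=cv2.resize(a,(400,300),interpolation=cv2.INTER_CUBIC)
cv2.imwrite("pics/f.png",np.hstack([a,b]));print(r.sense()["tool_pos"])
E
```

```text
[212 229  37  35 809] [229.5 246. ] [296 149  30  29 816] [310.7 162.7] [ 666.7 -158.6   47.2]
[265 206  37  33 742] [282.8 221.9] [237 151  29  28 793] [250.7 164.6] [662.7  11.8  46.9]
[316 184  36  31 684] [333.3 199.3] [177 153  29  28 732] [191.9 166. ] [660.3 179.4  49.6]
[567.49606378 183.41278616 170.74450764]
```

View pics/f.png

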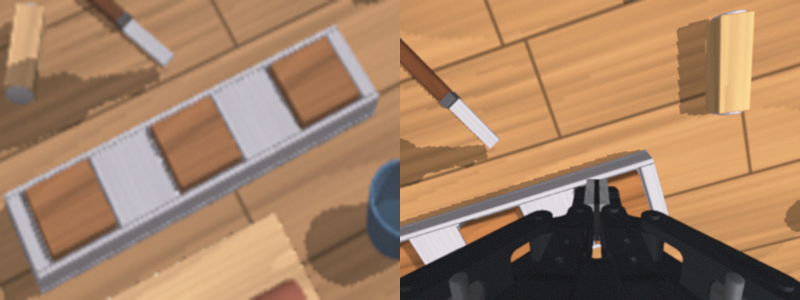

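Lid 3 has been left and the weight beside it is in the wrist view. The lids' heights are unclear at this scale, so I'll enlarge the picture.

```bash
python3 - <<'E'
from h import *
s=vision.snapshot("scene");a=s["img"][175:275,200:365]
t=vision.snapshot("top");b=t["img"][140:195,165:340]
a=cv2.resize(a,(600,364),interpolation=cv2.INTER_CUBIC);b=cv2.resize(b,(600,189),interpolation=cv2.INTER_CUBIC)
cv2.imwrite("pics/g.png",np.vstack([a,b]))
z=np.load("s0.npz")
# change of each lid region since the start
for k,im in (("a",s["img"]),("b",t["img"])):
    d=np.abs(im.astype(int)-z[k]).sum(2)
    P=[(230,246),(285,222),(334,202)] if k=="a" else [(311,164),(251,166),(190,167)]
    print(k,[d[y-20:y+20,x-20:x+20].mean().round(1) for x,y in P])
E
```

```text
a [np.float64(14.9), np.float64(16.1), np.float64(16.1)]
b [np.float64(15.9), np.float64(16.2), np.float64(52.3)]
```

View pics/g.png

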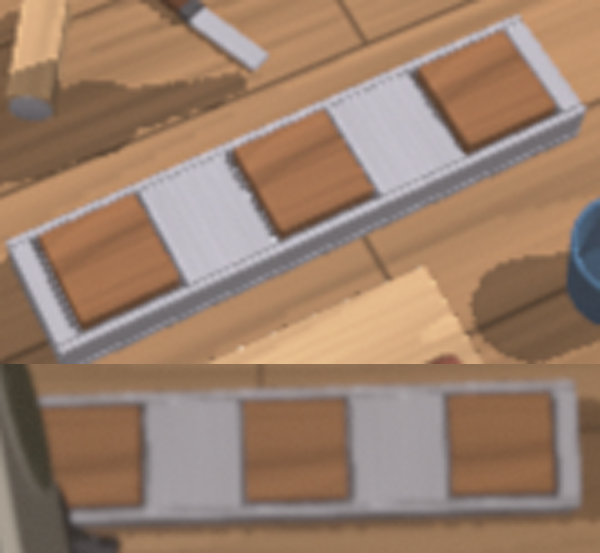

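In the enlarged picture all three lids look unmoved and proud: dark side faces show below each lid, and lid 3's pixels haven't changed. So the tips stopped short of it. I'll go back and press lower until force shows.

step_arm(
  targets=[
    [[30,0,-30,0,0,0],[60,-1,-60,0,0,0],[91,-2,-90,0,0,0],[91,-2,-110,0,0,0],[91,-2,-119,0,0,0],[91,-2,-121,0,0,0],[91,-2,-122,0,0,0],[91,-2,-123,0,0,0]],
  ],
)

```text
time: 5.7
tool_pos: [658.6, 181.9, 49.7]
tcp_rot: [179.9, 0.1, 162.8]
ft_force: [-0.0, -0.8, 0.4]
finger_gap: -0.3
grip_force: 0.0
```

```bash
python3 - <<'E'
from h import *
w=vision.snapshot("wrist");t=np.array(r.sense()["tool_pos"])
print(t,r.sense()["ft_force"])
for dz in (22,9,0): print(dz,[proj(w,t+[dx,0,-dz]).round(0) for dx in (-11,0,11)])
cv2.imwrite("pics/i.png",cv2.resize(w["img"][120:384,150:350],(606,600*264//264)))
E
```

```text
[658.72702271 181.96950648  49.91582135] [ 0.16151693 -0.22680004 -0.89928603]
22 [array([246., 210.]), array([251., 226.]), array([256., 241.])]
9 [array([245., 217.]), array([251., 234.]), array([256., 250.])]
0 [array([245., 223.]), array([251., 241.]), array([257., 257.])]
```

View pics/i.png

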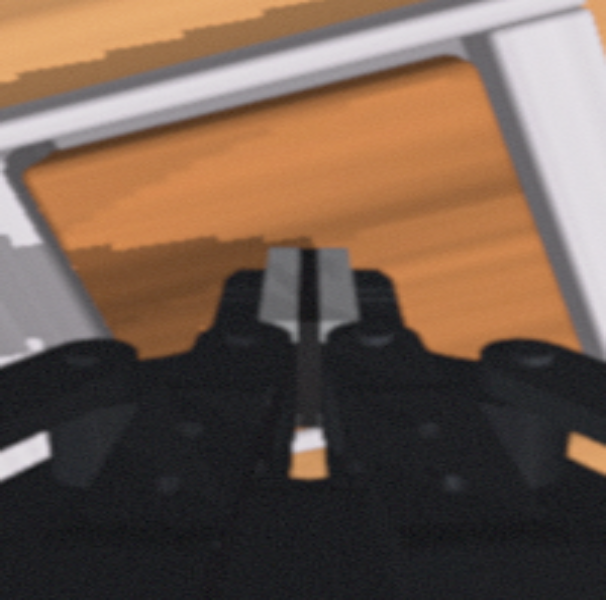

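```bash
python3 - <<'E'
from h import *
w=vision.snapshot("wrist")
f=lambda u,v:(150+u/3.03,120+v*264/600)
L=[f(25,172),f(475,60)]; Rm=[f(15,152),f(470,38)]
for z in (10,20,30,40,45,50,55,60):
    a,b=[plane(w,*p,z) for p in L];c,d=[plane(w,*p,z) for p in Rm]
    print(z,np.linalg.norm(a-b).round(1),((a+b)/2)[:2].round(1),"well",np.linalg.norm(c-d).round(1))
E
```

```text
10 104.6 [625.1 178.5] well 104.9
20 99.1 [623.4 179.8] well 99.4
30 93.6 [621.6 181. ] well 93.9
40 88.1 [619.9 182.3] well 88.3
45 85.4 [619.  182.9] well 85.6
50 82.6 [618.1 183.6] well 82.8
55 79.9 [617.3 184.2] well 80.1
60 77.1 [616.4 184.8] well 77.3
```

The lid's 84 mm edge fits a height of about 47 mm, and the tip edge is at row 229, well back from where a 22 mm tip would show. I'll keep going down until there is force.

step_arm(
  targets=[
    [[0,0,-1,0,0,0],[0,0,-2,0,0,0],[0,0,-3,0,0,0],[0,0,-4,0,0,0],[0,0,-5,0,0,0]],
  ],
)

```text
time: 6.22
tool_pos: [658.2, 181.6, 43.7]
tcp_rot: [180.0, 0.0, 162.8]
ft_force: [-3.4, -1.4, 7.3]
finger_gap: 0.0
grip_force: 4.1
```

step_arm(
  targets=[
    [[0,0,-1,0,0,0],[0,0,-2,0,0,0],[0,0,-3,0,0,0],[0,0,-4,0,0,0]],
  ],
)

```text
time: 6.55
tool_pos: [658.1, 181.6, 39.9]
tcp_rot: [180.0, 0.0, 162.8]
ft_force: [-3.4, -1.3, 8.3]
finger_gap: -0.0
grip_force: 4.2
```

step_arm(
  targets=[
    [[0,0,-1,0,0,0],[0,0,-2,0,0,0],[0,0,-3,0,0,0],[0,0,-4,0,0,0]],
  ],
)

```text
time: 6.88
tool_pos: [658.3, 181.6, 37.3]
tcp_rot: [180.0, 0.0, 162.8]
ft_force: [-11.5, -2.0, 24.0]
finger_gap: -0.2
grip_force: 12.1
```

step_arm(
  targets=[
    [[0,0,-0.5,0,0,0],[0,0,-0.5,0,0,0]],
  ],
)

```text
time: 7.05
tool_pos: [658.3, 181.6, 37.3]
tcp_rot: [180.0, 0.0, 162.8]
ft_force: [-11.2, -1.9, 19.7]
finger_gap: 0.0
grip_force: 10.4
```

step_arm(
  targets=[
    [[0,0,30,0,0,0],[0,-10,50,0,0,0],[0,-30,60,0,0,0],[0,-70,60,0,0,0],[0,-110,60,0,0,0],[0,-150,60,0,0,0],[2,-170,60,0,0,0],[2,-170,40,0,0,0],[2,-170,20,0,0,0],[2,-170,14,0,0,0],[2,-170,14,0,0,0]],
  ],
)

```text
time: 7.97
tool_pos: [658.6, 11.1, 46.3]
tcp_rot: [-179.9, -0.2, 162.8]
ft_force: [-0.1, -0.9, -0.7]
finger_gap: 0.3
grip_force: 0.0
```

```bash
python3 - <<'E'
from h import *
s=vision.snapshot("scene");a=s["img"][175:275,200:365]
w=vision.snapshot("wrist");b=w["img"]
a=cv2.resize(a,(500,303),interpolation=cv2.INTER_CUBIC);b=cv2.resize(b[80:300],(500,215))
cv2.imwrite("pics/j.png",np.vstack([a,b]))
E
```

```text
(no output)
```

View pics/j.png

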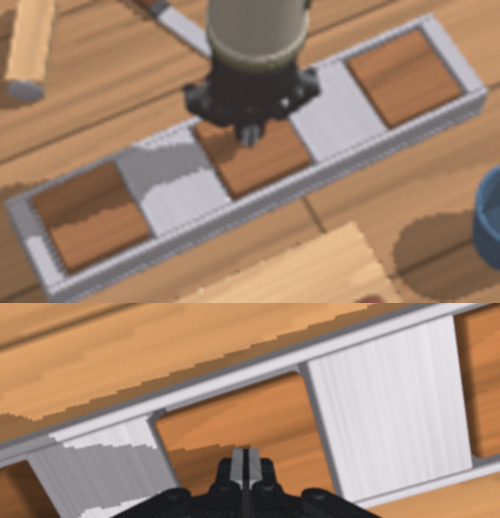

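Lid 3 now sits lower, with no dark lower edge in the scene view. The tool is over lid 2.

step_arm(
  targets=[
    [[1,0,-1.5,0,0,0],[2,0,-3,0,0,0],[3,0,-4,0,0,0],[3,0,-5,0,0,0],[3,0,-6,0,0,0],[3,0,-7,0,0,0],[3,0,-8,0,0,0],[3,0,-8,0,0,0]],
  ],
)

```text
time: 8.73
tool_pos: [663.5, 11.8, 41.5]
tcp_rot: [180.0, 0.1, 162.8]
ft_force: [-2.4, 0.7, 7.6]
finger_gap: -0.2
grip_force: 3.2
```

step_arm(
  targets=[
    [[0,0,-1,0,0,0],[0,0,-1.5,0,0,0],[0,0,-2,0,0,0]],
  ],
)

```text
time: 8.98
tool_pos: [663.6, 11.9, 39.7]
tcp_rot: [180.0, 0.1, 162.8]
ft_force: [-3.9, 0.5, 8.3]
finger_gap: -0.2
grip_force: 4.0
```

step_arm(
  targets=[
    [[0,0,-1,0,0,0],[0,0,-2,0,0,0],[0,0,-3,0,0,0],[0,0,-3,0,0,0]],
  ],
)

```text
time: 9.32
tool_pos: [663.6, 11.9, 37.4]
tcp_rot: [180.0, 0.1, 162.8]
ft_force: [-6.8, 1.4, 13.1]
finger_gap: -0.2
grip_force: 6.5
```

step_arm(
  targets=[
    [[0,0,-0.5,0,0,0],[0,0,-1,0,0,0],[0,0,-1,0,0,0]],
  ],
)

```text
time: 9.57
tool_pos: [663.7, 11.8, 37.4]
tcp_rot: [180.0, 0.1, 162.8]
ft_force: [-10.1, 0.5, 19.9]
finger_gap: 0.1
grip_force: 9.6
```

step_arm(
  targets=[
    [[0,0,-1,0,0,0],[0,0,-1,0,0,0]],
  ],
)

```text
time: 9.73
tool_pos: [663.7, 11.9, 37.3]
tcp_rot: [180.0, 0.1, 162.9]
ft_force: [-14.3, 2.2, 26.7]
finger_gap: -0.1
grip_force: 12.9
```

step_arm(
  targets=[
    [[0,0,30,0,0,0],[0,-10,50,0,0,0],[0,-30,60,0,0,0],[0,-70,60,0,0,0],[0,-110,60,0,0,0],[2,-150,60,0,0,0],[3,-171,60,0,0,0],[3,-171,40,0,0,0],[3,-171,20,0,0,0],[3,-171,16,0,0,0],[3,-171,14,0,0,0]],
  ],
)

```text
time: 10.65
tool_pos: [665.2, -159.6, 46.2]
tcp_rot: [-180.0, -0.1, 162.8]
ft_force: [-0.5, 0.6, 1.5]
finger_gap: 0.1
grip_force: 0.0
```

step_arm(
  targets=[
    [[0,0,-1.5,0,0,0],[0,0,-3,0,0,0],[0,0,-4,0,0,0],[0,0,-5,0,0,0],[0,0,-6,0,0,0],[0,0,-7,0,0,0],[0,0,-8,0,0,0],[0,0,-9,0,0,0],[0,0,-10,0,0,0],[0,0,-10,0,0,0]],
  ],
)

```text
time: 11.48
tool_pos: [666.5, -159.1, 39.3]
tcp_rot: [-180.0, 0.1, 162.9]
ft_force: [-3.6, -0.2, 4.8]
finger_gap: 0.2
grip_force: 2.6
```

step_arm(
  targets=[
    [[0,0,-1,0,0,0],[0,0,-2,0,0,0],[0,0,-3,0,0,0],[0,0,-3,0,0,0]],
  ],
)

```text
time: 11.82
tool_pos: [666.7, -159.2, 37.4]
tcp_rot: [-180.0, 0.1, 162.9]
ft_force: [-8.4, 0.4, 12.7]
finger_gap: 0.1
grip_force: 6.6
```

step_arm(
  targets=[
    [[0,0,-1,0,0,0],[0,0,-1,0,0,0],[0,0,-1,0,0,0]],
  ],
)

```text
time: 12.07
tool_pos: [666.8, -159.2, 37.3]
tcp_rot: [-180.0, 0.1, 162.9]
ft_force: [-10.4, 2.3, 18.7]
finger_gap: -0.1
grip_force: 9.4
```

step_arm(
  targets=[
    [[0,0,-1,0,0,0],[0,0,-1,0,0,0],[0,0,40,0,0,0],[0,0,80,0,0,0],[-30,-40,120,0,0,-0.1],[-60,-80,150,0,0,-0.2],[-80,-120,150,0,0,-0.3],[-100,-160,150,0,0,-0.38],[-120,-190,150,0,0,-0.38],[-128,-207,150,0,0,-0.38],[-128,-207,150,0,0,-0.38],[-128,-207,150,0,0,-0.38]],
  ],
  fingers=-1,
)

```text
time: 13.07
tool_pos: [536.5, -369.7, 184.8]
tcp_rot: [-180.0, 0.1, 140.8]
ft_force: [-0.0, 0.0, 0.5]
finger_gap: 85.6
grip_force: 0.0
```

```bash
cat > wr.py <<'E'
from h import *
w=vision.snapshot("wrist");t=r.sense();print(t["tool_pos"].round(1),t["tcp_rot"].round(1),t["finger_gap"])
hsv=cv2.cvtColor(w["img"],cv2.COLOR_BGR2LAB);L=hsv[...,0].astype(int)
import sys
th=int(sys.argv[1]) if len(sys.argv)>1 else 165
m=((L>th)&(hsv[...,2]>142)).astype(np.uint8);m=cv2.morphologyEx(m,cv2.MORPH_OPEN,np.ones((5,5)))
for c in cv2.findContours(m,0,1)[0]:
    if cv2.contourArea(c)<400: continue
    box=cv2.boxPoints(cv2.minAreaRect(c));P=np.array([plane(w,*p,38) for p in box])[:,:2]
    e=[P[1]-P[0],P[2]-P[1]];le=[np.linalg.norm(v) for v in e];v=e[int(np.argmax(le))]
    print(cv2.contourArea(c),P.mean(0).round(1),np.round(le),"yaw",np.degrees(np.arctan2(v[1],v[0])).round(1))
cv2.imwrite("pics/wr_%s.png"%t["time"],w["img"])
print("pics/wr_%s.png"%t["time"])
E
python3 wr.py; python3 - <<'E'
from w import *
a=vision.snapshot("scene");b=vision.snapshot("top")
z=np.load("s0.npz")
for ca,cb in W: print(np.abs(a["img"].astype(int)-z["a"]).sum(2)[ca[1]-12:ca[1]+12,ca[0]-12:ca[0]+12].mean())
E
cp pics/wr_*.png pics/k.png
```

```text
[ 537.6 -367.7  184.3] [1.800e+02 1.000e-01 1.409e+02] 85.26161635970143
913.5 [ 572.  -473.5] [118.  18.] yaw 86.7
1710.0 [ 775.  -226.2] [89. 47.] yaw 89.8
2253.5 [ 650.1 -376.2] [211.  21.] yaw 89.3
504.5 [ 632.9 -318.6] [98. 10.] yaw 89.8
5270.5 [ 581.5 -333.9] [137. 130.] yaw 139.7
pics/wr_13.1167.png
1.9114583333333333
1.9357638888888888
1.9409722222222223
```

View pics/k.png

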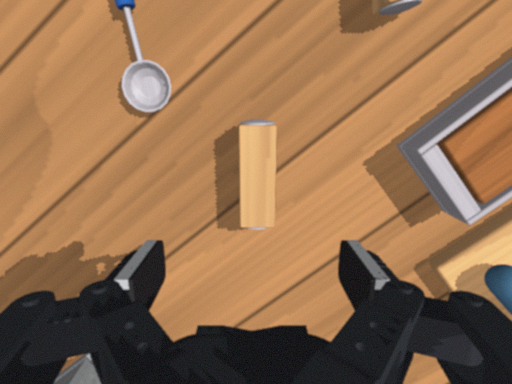

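The wrist view shows the weight at about (257,175), aligned with the tool, and the open fingertips at (163,240) and (340,240).

```bash
python3 - <<'E'
from h import *
w=vision.snapshot("wrist");t=r.sense();T=R.from_euler('xyz',t["tcp_rot"],degrees=True).as_matrix();p=t["tool_pos"]
for d in (22,9,0,-8,-20):
  for x in (11,0): print(d,x,[proj(w,p+T@[x,y,d]).round(0) for y in (-42.5,42.5)])
for z in (0,19,38): print(z,plane(w,257.5,173,z).round(1), np.linalg.norm(plane(w,240,175,z)-plane(w,275.5,175,z)).round(1))
E
```

```text
22 11 [array([184., 209.]), array([320., 209.])]
22 0 [array([185., 225.]), array([319., 225.])]
9 11 [array([179., 216.]), array([325., 216.])]
9 0 [array([180., 234.]), array([324., 233.])]
0 11 [array([175., 222.]), array([329., 221.])]
0 0 [array([177., 240.]), array([328., 240.])]
-8 11 [array([172., 227.]), array([333., 227.])]
-8 0 [array([173., 247.]), array([332., 246.])]
-20 11 [array([165., 237.]), array([340., 236.])]
-20 0 [array([167., 257.]), array([338., 257.])]
0 [ 542.9 -359.5    0. ] 41.5
19 [ 539.6 -357.4   19. ] 39.2
38 [ 536.3 -355.3   38. ] 36.8
```

step_arm(
  targets=[
    [[0,2,-40,0,0,0],[0,4,-80,0,0,0],[0,5,-110,0,0,0],[0,5,-130,0,0,0],[0,5,-140,0,0,0],[0,5,-140,0,0,0]],
  ],
)

```text
time: 13.77
tool_pos: [537.0, -358.7, 39.9]
tcp_rot: [180.0, -0.3, 141.2]
ft_force: [0.5, 0.2, -0.1]
finger_gap: 85.1
grip_force: 0.0
```

```bash
python3 - <<'E'
from h import *
w=vision.snapshot("wrist");t=r.sense();print(t["tool_pos"],t["tcp_rot"],t["ft_force"])
np.save("k2.npy",w["img"]);cv2.imwrite("pics/l.png",w["img"])
L=cv2.cvtColor(w["img"],cv2.COLOR_BGR2LAB)[...,0]
print(L[0:300:6,256]); 
T=R.from_euler('xyz',t["tcp_rot"],degrees=True).as_matrix();p=t["tool_pos"]
for x in (-60,-30,0,30,60):
  q=p+T@[x,0,0]; q[2]=38; print(x,proj(w,q).round(0))
E
```

```text
[ 538.12441799 -359.96639232   42.40807255] [ 1.79994365e+02 -1.21027493e-01  1.41151682e+02] [ 0.10110459 -0.6606486   0.98822406]
[148 148 158 162 163 160 156 154 154 150 154 153 148 144 135 148 153 149
 149 147 145 144 141 138 148 180 189 186 186 188 189 189 189 189 189 189
 191 190 190 190 191 188 190 133 129 131 134 133 131 132]
-60 [251. 330.]
-30 [251. 288.]
0 [251. 242.]
30 [251. 191.]
60 [251. 134.]
```

View pics/l.png

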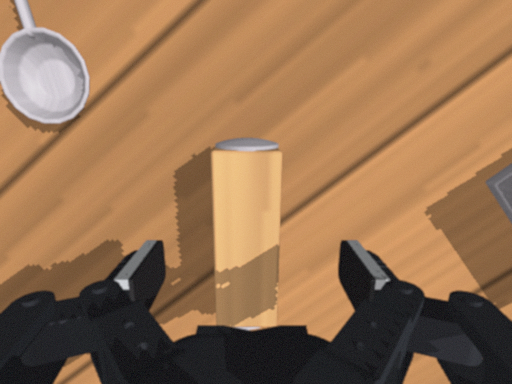

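The weight lies between the open fingers at cols 212–281, rows 151–326, about 3 mm off the middle along the tool x axis. I'll go down and grip it.

step_arm(
  targets=[
    [[1,-1,-20,0,0,0],[2,-2,-35,0,0,0],[2,-2,-42,0,0,0],[2,-2,-47,0,0,0],[2,-2,-47,0,0,0]],
  ],
)

```text
time: 14.23
tool_pos: [539.5, -363.1, -4.7]
tcp_rot: [-180.0, -0.1, 141.1]
ft_force: [-0.2, 0.2, -0.1]
finger_gap: 85.5
grip_force: 0.0
```

step_arm(
  targets=[
    [[0,0,0,0,0,0],[0,0,0,0,0,0],[0,0,0,0,0,0],[0,0,0,0,0,0],[0,0,0,0,0,0],[0,0,0,0,0,0],[0,0,0,0,0,0],[0,0,0,0,0,0]],
  ],
  fingers=1,
  newtons=90,
)

```text
time: 14.9
tool_pos: [540.7, -364.2, -2.6]
tcp_rot: [180.0, 0.1, 141.0]
ft_force: [-0.6, 0.1, 6.4]
finger_gap: 36.9
grip_force: 91.3
```

```bash
python3 -c "
from h import *
t=r.sense();print(t['tool_pos'],t['ft_force'],t['wrist_torque'],t['finger_gap'])"
```

```text
[ 540.69995693 -364.17570649   -2.63398393] [-0.60793448  0.05591413  6.39724533] [ 0.01262935  0.02099719 -0.05041991] 36.877087233769814
```

step_arm(
  targets=[
    [[0,0,5,0,0,0],[0,0,10,0,0,0],[0,0,20,0,0,0],[0,0,30,0,0,0],[0,0,40,0,0,0],[0,0,40,0,0,0],[0,0,40,0,0,0],[0,0,40,0,0,0]],
  ],
)

```text
time: 15.57
tool_pos: [539.9, -363.5, 36.2]
tcp_rot: [-180.0, 0.0, 141.1]
ft_force: [-0.2, 0.0, -4.0]
finger_gap: 36.5
grip_force: 90.3
```

```bash
cat > tq.py <<'E'
from h import *
t=r.sense();T=R.from_euler('xyz',t["tcp_rot"],degrees=True).as_matrix()
print(t['time'],t['tool_pos'].round(1),"F",t['ft_force'].round(2),"M",t['wrist_torque'].round(3),"Mtool",(T.T@t['wrist_torque']).round(3),t['finger_gap'].round(1))
# about the tcp/wrist: force -mg at tool x offset d gives M_y(tool) ; tool z is down: F_tool=(0,0,+mg) -> M_y=-d*mg
m=(T.T@t['wrist_torque'])[1]; mg=-t['ft_force'][2]; print("offset of load along tool x, mm:",-m/mg*1000)
w=vision.snapshot("wrist")["img"]; cv2.imwrite("pics/m.png",w)
L=cv2.cvtColor(w,cv2.COLOR_BGR2LAB)[...,0]; print(L[60:330:6,256])
E
python3 tq.py
```

```text
Traceback (most recent call last):
  File "tq.py", line 3, in <module>
    print(t['time'],t['tool_pos'].round(1),"F",t['ft_force'].round(2),"M",t['wrist_torque'].round(3),"Mtool",(T.T@t['wrist_torque']).round(3),t['finger_gap'].round(1))
                                                                                                                                              ^^^^^^^^^^^^^^^^^^^^^
AttributeError: 'float' object has no attribute 'round'
```

```bash
sed -i "s/,t\['finger_gap'\].round(1))/,t['finger_gap'])/" tq.py; python3 tq.py
```

```text
15.5667 [ 539.9 -363.5   36.2] F [-0.17  0.05 -4.02] M [-0.033 -0.079 -0.012] Mtool [-0.024 -0.083  0.012] 36.53101353912453
offset of load along tool x, mm: 20.531181642830152
[156 154 146 146 158 163 154 153 152 151 151 151 140 153 207 194 203 202
 203 203 205 202 202 203 202 202 201 203 201 203 201 201 202 201 201 199
 147 139 138 155 197 136 141 137 136]
```

View pics/m.png

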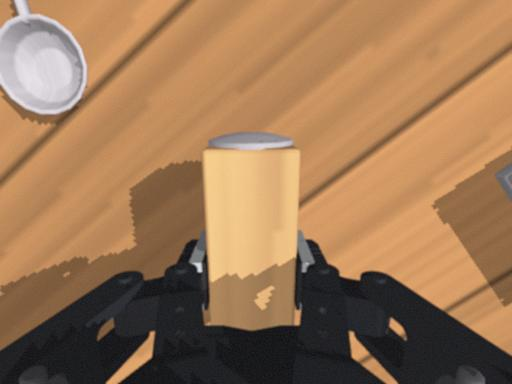

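Torque puts the load about 20 mm toward tool +x, so the heavy end is at +x, the upper end in the image. I'll set it down and regrasp turned half round, a little toward the light end.

step_arm(
  targets=[
    [[0,0,-20,0,0,0],[0,0,-34,0,0,0],[0,0,-38.5,0,0,0],[0,0,-38.5,0,0,0],[0,0,-38.5,0,0,0]],
  ],
)

```text
time: 16.03
tool_pos: [539.1, -362.9, -3.1]
tcp_rot: [-180.0, -0.1, 141.1]
ft_force: [-2.4, 1.6, 0.8]
finger_gap: 37.1
grip_force: 92.8
```

step_arm(
  targets=[
    [[0,0,0,0,0,0],[0,0,0,0,0,0],[0,0,0,0,0,0],[0,0,0,0,0,0],[0,0,0,0,0,0],[0,0,20,0,0,0],[0,0,60,0,0,0]],
  ],
  fingers=-1,
)

```text
time: 16.62
tool_pos: [536.0, -360.5, 51.7]
tcp_rot: [-180.0, -0.6, 141.0]
ft_force: [0.1, 0.8, 0.1]
finger_gap: 85.4
grip_force: 0.0
```

step_arm(
  targets=[
    [[1,-1,0,0,0,-0.12],[2,-2,0,0,0,-0.24],[3,-3,0,0,0,-0.36],[4,-4,0,0,0,-0.48],[5,-5,0,0,0,-0.6],[6,-6,0,0,0,-0.72],[7,-6,0,0,0,-0.84],[8,-7,0,0,0,-0.96],[9,-7,0,0,0,-1.08],[10,-8,0,0,0,-1.2],[11,-8,0,0,0,-1.32],[12,-9,0,0,0,-1.44]],
  ],
)

```text
time: 17.62
tool_pos: [552.1, -372.5, 57.8]
tcp_rot: [180.0, -0.0, 58.2]
ft_force: [0.3, -0.1, 0.2]
finger_gap: 85.4
grip_force: 0.0
```

step_arm(
  targets=[
    [[0,0,0,0,0,-0.12],[0,0,0,0,0,-0.24],[0,0,0,0,0,-0.36],[0,0,0,0,0,-0.48],[0,0,0,0,0,-0.6],[0,0,0,0,0,-0.72],[0,0,0,0,0,-0.84],[0,0,0,0,0,-0.96],[0,0,0,0,0,-1.08],[0,0,0,0,0,-1.2],[0,0,0,0,0,-1.32],[0,0,0,0,0,-1.44]],
  ],
)

```text
time: 18.62
tool_pos: [552.1, -372.6, 57.8]
tcp_rot: [180.0, -0.0, -24.3]
ft_force: [0.2, 0.3, -0.9]
finger_gap: 85.4
grip_force: 0.0
```

step_arm(
  targets=[
    [[0,0,0,0,0,-0.12],[0,0,0,0,0,-0.24],[0,0,0,0,0,-0.26],[0,0,0,0,0,-0.26]],
  ],
)

```text
time: 18.95
tool_pos: [552.0, -372.6, 57.8]
tcp_rot: [-180.0, -0.0, -38.8]
ft_force: [-0.5, -0.1, 0.3]
finger_gap: 85.4
grip_force: 0.0
```

```bash
cat > rel.py <<'E'
# where the weight's wood lies in the tool's frame, seen by the wrist camera (top face at z = 38)
from h import *
w=vision.snapshot("wrist");t=r.sense();T=R.from_euler('xyz',t["tcp_rot"],degrees=True).as_matrix()
lab=cv2.cvtColor(w["img"],cv2.COLOR_BGR2LAB);m=((lab[...,0]>170)&(lab[...,2]>140)).astype(np.uint8)
m[:,:150]=0;m[:,360:]=0;m[:60]=0;m=cv2.morphologyEx(m,cv2.MORPH_OPEN,np.ones((5,5)))
c=max(cv2.findContours(m,0,1)[0],key=cv2.contourArea);x,y,a,b=cv2.boundingRect(c)
print(t["tool_pos"].round(1),t["tcp_rot"].round(1),"bbox",x,y,a,b,"angle",cv2.minAreaRect(c)[1:])
for u,v in ((x+a/2,y),(x+a/2,y+b)): print((T.T@(plane(w,u,v,38)-t["tool_pos"])).round(1))
cv2.imwrite("pics/rel.png",w["img"])
E
python3 rel.py
```

```text
[ 552.  -372.6   57.7] [180.   -0.  -38.6] bbox 222 193 60 128 angle ((127.0, 59.0), 90.0)
[20.   0.3 19.7]
[-72.    0.1  19.7]
```

View pics/rel.png

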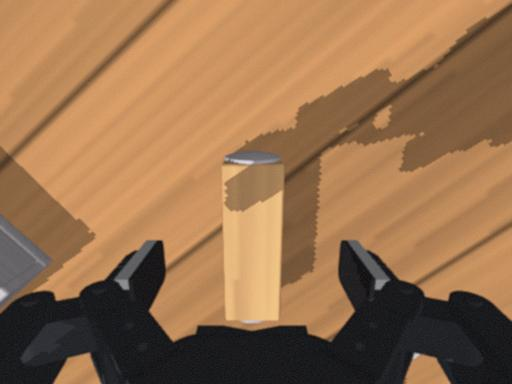

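The weight is at cols 222–282, rows 164–321, so its middle is about 16 mm to tool −x, as I meant. I'll go down, grip and lift.

step_arm(
  targets=[
    [[0,0,-25,0,0,0],[0,0,-45,0,0,0],[0,0,-55,0,0,0],[0,0,-59,0,0,0],[0,0,-59,0,0,0]],
  ],
)

```text
time: 19.42
tool_pos: [551.1, -371.9, -2.6]
tcp_rot: [180.0, 0.1, -38.8]
ft_force: [-0.2, 0.3, 0.2]
finger_gap: 85.0
grip_force: 0.0
```

step_arm(
  targets=[
    [[0,0,0,0,0,0],[0,0,0,0,0,0],[0,0,0,0,0,0],[0,0,0,0,0,0],[0,0,0,0,0,0],[0,0,0,0,0,0],[0,0,0,0,0,0],[0,0,0,0,0,0]],
  ],
  fingers=1,
  newtons=110,
)

```text
time: 20.08
tool_pos: [553.0, -373.4, 0.4]
tcp_rot: [180.0, -0.2, -38.8]
ft_force: [0.2, 0.1, 6.4]
finger_gap: 36.5
grip_force: 111.1
```

step_arm(
  targets=[
    [[0,0,10,0,0,0],[0,0,20,0,0,0],[0,0,30,0,0,0],[0,0,50,0,0,0],[0,0,50,0,0,0],[0,0,50,0,0,0],[0,0,50,0,0,0]],
  ],
)

```text
time: 20.67
tool_pos: [551.8, -372.5, 48.4]
tcp_rot: [-180.0, 0.0, -38.9]
ft_force: [-0.1, -0.2, -4.9]
finger_gap: 36.5
grip_force: 110.6
```

```bash
python3 tq.py|head -2;python3 -c "
from h import *
print(r.sense()['joint_pos'].round(1))"
```

```text
20.6667 [ 551.8 -372.5   48.4] F [-0.06 -0.22 -4.89] M [-0.097 -0.083 -0.018] Mtool [-0.023  0.125  0.018] 36.50850026998708
offset of load along tool x, mm: -25.654683082513305
[-38.4  25.3  83.    0.   71.8  90.4]
```

step_arm(
  targets=[
    [[5,10,30,0,0,0.12],[10,20,60,0,0,0.24],[15,30,90,0,0,0.36],[20,40,120,0,0,0.48],[25,50,140,0,0,0.6],[30,60,160,0,0,0.72],[35,70,172,0,0,0.84],[40,80,172,0,0,0.96],[45,90,172,0,0,1.08],[50,100,172,0,0,1.2],[55,110,172,0,0,1.32],[60,120,172,0,0,1.44]],
  ],
)

```text
time: 21.72
tool_pos: [611.5, -251.6, 218.8]
tcp_rot: [-179.8, 0.0, 44.0]
ft_force: [-0.6, -0.5, -3.5]
finger_gap: 36.5
grip_force: 111.4
```

```bash
python3 tq.py|head -2
```

```text
21.7167 [ 611.5 -251.6  218.8] F [-0.57 -0.54 -3.45] M [ 0.078 -0.128 -0.009] Mtool [-0.033  0.146  0.008] 36.5196141089966
offset of load along tool x, mm: -42.31696256141784
```

step_arm(
  targets=[
    [[5,8,0,0.08,-0.084,0],[11,17,0,0.16,-0.168,0],[17,26,0,0.24,-0.252,0],[23,35,0,0.32,-0.336,0],[29,44,0,0.4,-0.42,0],[35,53,0,0.48,-0.504,0],[41,62,0,0.56,-0.588,0],[47,71,0,0.64,-0.672,0],[53,80,0,0.72,-0.756,0],[59,90,0,0.8,-0.84,0],[64,98,0,0.88,-0.924,0],[68,106,0,0.96,-1.008,0]],
  ],
)

```text
time: 22.77
tool_pos: [679.7, -147.6, 219.9]
tcp_rot: [-179.6, -80.0, 43.0]
ft_force: [0.8, 0.7, -4.0]
finger_gap: 36.2
grip_force: 112.0
```

```bash
cat > up.py <<'E'
from h import *
t=r.sense();T=R.from_euler('xyz',t["tcp_rot"],degrees=True).as_matrix()
print(t["time"],t["tool_pos"].round(1),"\n",T.round(3),t["joint_pos"].round(1),t["ft_force"].round(1),t["finger_gap"])
# turn still needed so that tool x is up and tool z level at its present azimuth
a=np.arctan2(T[1,2],T[0,2]);z=np.array([np.cos(a),np.sin(a),0]);x=np.array([0,0,1.]);G=np.c_[x,np.cross(z,x),z]
print("turn",R.from_matrix(G@T.T).as_rotvec().round(3),"az",np.degrees(a).round(1))
E
python3 up.py
```

```text
22.7667 [ 679.7 -147.6  219.9] 
 [[ 0.127  0.687  0.715]
 [ 0.119 -0.727  0.677]
 [ 0.985 -0.001 -0.174]] [-49.1  24.8 100.2  80.3  86.3 -34.9] [ 0.8  0.7 -4. ] 36.21966496930446
turn [ 0.119 -0.128  0.   ] az 43.4
```

step_arm(
  targets=[
    [[0,1,0,0.06,-0.064,0],[0,2,-10,0.119,-0.128,0],[0,2,-30,0.119,-0.128,0],[0,2,-50,0.119,-0.128,0],[0,2,-65,0.119,-0.128,0],[0,2,-78,0.119,-0.128,0],[0,2,-86,0.119,-0.128,0],[0,2,-92,0.119,-0.128,0],[0,2,-94,0.119,-0.128,0],[0,2,-94,0.119,-0.128,0]],
  ],
)

```text
time: 23.6
tool_pos: [679.9, -144.6, 126.3]
tcp_rot: [157.4, -89.7, 66.2]
ft_force: [-0.1, -0.2, -3.3]
finger_gap: 36.7
grip_force: 112.2
```

```bash
python3 up.py; python3 - <<'E'
from h import *
for n in("scene","top"):
    s=vision.snapshot(n);cv2.imwrite("pics/p_%s.png"%n,s["img"])
    t=r.sense();T=R.from_euler('xyz',t["tcp_rot"],degrees=True).as_matrix()
    for x in (44,-76): print(n,x,proj(s,t["tool_pos"]+T@[x,0,-18.6]).round(1))
    hsv=cv2.cvtColor(s["img"],cv2.COLOR_BGR2LAB)
    m=(hsv[...,0]>145)&(hsv[...,2]>143)
    c=proj(s,t["tool_pos"]).astype(int);y,x=np.nonzero(m[c[1]-40:c[1]+40,c[0]-40:c[0]+40]);print(c,"bright wood bbox",x.min()+c[0]-40,x.max()+c[0]-40,y.min()+c[1]-40,y.max()+c[1]-40)
a=cv2.imread("pics/p_scene.png")[190:290,180:320];b=cv2.imread("pics/p_top.png")[120:220,260:400]
cv2.imwrite("pics/n.png",np.hstack([cv2.resize(a,(400,286),interpolation=2),cv2.resize(b,(400,286),interpolation=2)]))
E
```

```text
23.6 [ 679.9 -144.6  126.3] 
 [[ 0.002  0.689  0.724]
 [ 0.004 -0.724  0.689]
 [ 1.     0.002 -0.004]] [-49.5  43.6  95.4  87.5  91.8 -49.1] [-0.1 -0.2 -3.3] 36.74921112308067
turn [ 0.004 -0.002 -0.   ] az 43.6
scene 44 [227. 225.]
scene -76 [229.6 245.3]
[234 235] bright wood bbox 194 273 195 274
top 44 [317.6 152.5]
top -76 [310.7 162.3]
[309 151] bright wood bbox 269 345 111 154
```

step_arm(
  targets=[
    [[0,-1,-1,0,0,0],[0,-1,-2,0,0,0],[0,-1,-3,0,0,0],[0,-1,-3,0,0,0]],
  ],
)

```text
time: 24.03
tool_pos: [680.0, -145.6, 123.8]
tcp_rot: [143.1, -89.7, 80.5]
ft_force: [-0.0, 0.9, -4.0]
finger_gap: 36.5
grip_force: 112.2
```

step_arm(
  targets=[
    [[0,0,-0.7,0,0,0],[0,0,-1.4,0,0,0],[0,0,-2,0,0,0]],
  ],
)

```text
time: 24.28
tool_pos: [679.9, -145.5, 121.6]
tcp_rot: [144.8, -89.7, 78.8]
ft_force: [-0.5, -0.1, -2.4]
finger_gap: 36.4
grip_force: 112.2
```

step_arm(
  targets=[
    [[0,0,-0.5,0,0,0],[0,0,-1,0,0,0],[0,0,-1,0,0,0]],
  ],
)

```text
time: 24.53
tool_pos: [680.0, -145.6, 121.5]
tcp_rot: [126.8, -89.7, 96.8]
ft_force: [-2.5, 1.0, 3.2]
finger_gap: 36.6
grip_force: 112.2
```

step_arm(
  targets=[
    [[0,0,0.4,0,0,0],[0,0,0.4,0,0,0],[0,0,0.4,0,0,0],[0,0,0.4,0,0,0],[0,0,0.4,0,0,0],[0,0,0.4,0,0,0],[0,0,0.4,0,0,0]],
  ],
  fingers=-1,
)

```text
time: 25.12
tool_pos: [680.0, -145.6, 121.1]
tcp_rot: [144.5, -89.7, 79.0]
ft_force: [0.7, -0.6, -0.2]
finger_gap: 85.2
grip_force: 0.0
```

step_arm(
  targets=[
    [[-5,-5,0.4,0,0,0],[-15,-14,0.4,0,0,0],[-28,-26,0.4,0,0,0],[-43,-40,0.4,0,0,0],[-58,-55,0.4,0,0,0],[-75,-71,0.4,0,0,0],[-93,-88,10,0,0,0],[-110,-105,40,0,0,0],[-120,-114,70,0,0,0],[-130,-123,100,0,0,0],[-130,-123,100,0,0,0]],
  ],
)

```text
time: 26.03
tool_pos: [548.6, -273.4, 227.1]
tcp_rot: [113.3, -89.2, 110.1]
ft_force: [0.4, -0.1, 1.4]
finger_gap: 85.0
grip_force: 0.0
```

```bash
cat > chk.py <<'E'
from h import *
import sys
s=vision.snapshot("scene");t=vision.snapshot("top")
lid={1:(666,-158.5),2:(662,11.8),3:(658.5,182)}
for k in map(int,sys.argv[1:]):
    for n,v in(("scene",s),("top",t)):
        x,y=lid[k]
        lo,hi=proj(v,[x,y,45]),proj(v,[x,y,165])
        lab=cv2.cvtColor(v["img"],cv2.COLOR_BGR2LAB)
        cx,cy=((lo+hi)/2).astype(int);w=26
        m=((lab[...,0]>150)&(lab[...,2]>143))[cy-w:cy+w,cx-w:cx+w].astype(np.uint8)
        m=cv2.morphologyEx(m,cv2.MORPH_OPEN,np.ones((3,3)));q,l,st,ce=cv2.connectedComponentsWithStats(m)
        print(k,n,"axis",lo.round(),hi.round(),[(st[i][:].tolist(),(ce[i]+[cx-w,cy-w]).round(1)) for i in range(1,q) if st[i][4]>20])
cv2.imwrite("pics/chk_s.png",s["img"]);cv2.imwrite("pics/chk_t.png",t["img"])
E
python3 chk.py 1; python3 up.py; python3 - <<'E'
from w import *
a=vision.snapshot("scene");b=vision.snapshot("top");z=np.load("s0.npz")
for ca,cb in W[1:]: print([np.abs(i["img"].astype(int)-z[k]).sum(2)[c[1]-12:c[1]+12,c[0]-12:c[0]+12].mean().round(1) for i,k,c in((a,"a",ca),(b,"b",cb))])
E
```

```text
1 scene axis [229. 246.] [227. 226.] [([1, 0, 27, 12, 97], array([215.6, 215.1])), ([26, 0, 26, 15, 205], array([240.9, 217.5])), ([0, 13, 17, 14, 130], array([209.4, 229.5])), ([26, 22, 7, 17, 65], array([231.8, 239.3]))]
1 top axis [311. 163.] [318. 153.] []
26.1333 [ 549.2 -270.5  222.4] 
 [[-0.     0.688  0.726]
 [ 0.008 -0.726  0.688]
 [ 1.     0.006 -0.006]] [-67.   34.   95.6  76.4 105.5 -41.8] [-0.2  0.1 -0.2] 85.46862851781728
turn [ 0.008  0.    -0.   ] az 43.5
[np.float64(8.3), np.float64(7.5)]
[np.float64(7.9), np.float64(7.5)]
```

step_arm(
  targets=[
    [[-8,11,0,-0.083,0.087,0],[-16,22,0,-0.166,0.174,0],[-24,34,0,-0.249,0.261,0],[-32,46,0,-0.332,0.348,0],[-40,58,0,-0.415,0.435,0],[-48,70,0,-0.498,0.522,0],[-56,82,0,-0.581,0.609,0],[-64,94,0,-0.664,0.696,0],[-72,106,0,-0.747,0.783,0],[-80,118,0,-0.83,0.87,0],[-90,130,0,-0.913,0.957,0],[-101,141,0,-0.996,1.044,0]],
  ],
)

```text
time: 27.23
tool_pos: [448.5, -127.3, 221.3]
tcp_rot: [179.8, -6.8, 43.8]
ft_force: [0.4, 0.7, -0.0]
finger_gap: 85.1
grip_force: 0.0
```

step_arm(
  targets=[
    [[0,0,0,-0.09,0.095,0],[0,0,0,-0.09,0.095,0]],
  ],
)

```text
time: 27.4
tool_pos: [449.7, -124.2, 220.3]
tcp_rot: [-180.0, 0.8, 44.2]
ft_force: [1.2, -0.8, 0.4]
finger_gap: 85.2
grip_force: 0.0
```

step_arm(
  targets=[
    [[0,0,-15,0,0,-0.12],[0,0,-30,0,0,-0.24],[0,0,-45,0,0,-0.36],[0,0,-60,0,0,-0.48],[0,0,-75,0,0,-0.6],[0,0,-90,0,0,-0.72],[0,0,-105,0,0,-0.84],[0,0,-120,0,0,-0.96],[0,0,-135,0,0,-1.08],[0,0,-150,0,0,-1.2],[0,0,-160,0,0,-1.28],[0,0,-160,0,0,-1.28]],
  ],
)

```text
time: 28.4
tool_pos: [445.7, -126.7, 56.9]
tcp_rot: [-180.0, 0.8, -29.8]
ft_force: [-0.5, 0.0, -0.9]
finger_gap: 85.5
grip_force: 0.0
```

```bash
python3 rel.py; python3 up.py
```

```text
[ 446.6 -127.    58.5] [-180.     0.7  -29.5] bbox 150 103 134 208 angle ((192.628173828125, 138.59463500976562), 74.16761016845703)
[ 71.3 -18.6  19.6]
[-64.8 -24.1  21.3]
28.45 [ 446.6 -127.    58.5] 
 [[ 0.871 -0.492 -0.011]
 [-0.492 -0.871  0.006]
 [-0.013 -0.    -1.   ]] [-2.230e+01 -4.500e+00  1.154e+02  1.000e-01  6.980e+01  9.720e+01] [-0.6  0.1  0.6] 85.28796168830567
turn [ 1.934 -1.109  2.201] az 149.8
```

```bash
cat > rel.py <<'E'
# where the weight's wood lies in the tool's frame, seen by the wrist camera (top face at z = 38)
from h import *
w=vision.snapshot("wrist");t=r.sense();T=R.from_euler('xyz',t["tcp_rot"],degrees=True).as_matrix()
lab=cv2.cvtColor(w["img"],cv2.COLOR_BGR2LAB).astype(int);s=lab[245:255,240:262].reshape(-1,3);ref=np.median(s,0)
for tol in (12,18,24):
    m=((abs(lab[...,0]-ref[0])<tol)&(abs(lab[...,1:]-ref[1:]).max(2)<9)).astype(np.uint8)
    m=cv2.morphologyEx(m,cv2.MORPH_OPEN,np.ones((7,7)));q,l,st,ce=cv2.connectedComponentsWithStats(m)
    i=l[250,251];x,y,a,b,A=st[i]
    print(tol,t["tool_pos"].round(1),t["tcp_rot"].round(1),"ref",ref,"bbox",x,y,a,b,A,[(T.T@(plane(w,x+a/2,v,38)-t["tool_pos"])).round(1)[:2] for v in (y,y+b)])
np.set_printoptions(linewidth=250)
print(lab[80:340:6,251,0]);print(lab[200,180:330:4,0]);print(lab[300,180:330:4,0])
cv2.imwrite("pics/rel.png",w["img"])
E
python3 rel.py
```

```text
12 [ 447.7 -127.4   59.8] [-180.     0.6  -29.4] ref [203. 137. 164.] bbox 221 132 62 163 6467 [array([55.2,  0.4]), array([-53.3,   0.2])]
18 [ 447.7 -127.4   59.8] [-180.     0.6  -29.4] ref [203. 137. 164.] bbox 221 132 63 163 7176 [array([55.2,  0.7]), array([-53.3,   0.5])]
24 [ 447.7 -127.4   59.8] [-180.     0.6  -29.4] ref [203. 137. 164.] bbox 221 132 63 163 7257 [array([55.2,  0.7]), array([-53.3,   0.5])]
[160 153 157 166 174 172 111 118 225 196 200 196 197 198 196 198 197 139 139 138 140 141 143 155 203 203 201 204 205 205 206 204 205 205 206 206 205 171 165 168 166 168  20  27]
[153 152 156 152 156 160 160 161 165 160 163 206 206 182 140 139 140 139 140 144 147 147 142 148 150 153 110 109 109 108 111 111 112 112 112 138 162 164]
[131 167 177 180 180 181 182 178 178 174 171 170 169 168 168 165 168 174 173 170 169 168 165 161 162 165 164 161 162 161 162 165 167 164 167 160 164 160]
```

step_arm(
  targets=[
    [[3,-2,-20,-0.005,-0.01,0],[7,-4,-40,-0.005,-0.01,0],[7,-4,-54,-0.005,-0.01,0],[7,-4,-60,-0.005,-0.01,0],[7,-4,-60.5,-0.005,-0.01,0]],
  ],
)

```text
time: 28.92
tool_pos: [455.0, -131.3, -0.4]
tcp_rot: [-180.0, -0.1, -29.4]
ft_force: [-0.3, -0.5, -0.4]
finger_gap: 85.4
grip_force: 0.0
```

step_arm(
  targets=[
    [[0,0,0,0,0,0],[0,0,0,0,0,0],[0,0,0,0,0,0],[0,0,0,0,0,0],[0,0,0,0,0,0],[0,0,0,0,0,0],[0,0,0,0,0,0],[0,0,0,0,0,0]],
  ],
  fingers=1,
  newtons=110,
)

```text
time: 29.58
tool_pos: [457.2, -132.0, 2.1]
tcp_rot: [-180.0, -0.4, -29.5]
ft_force: [-0.7, 0.4, 7.1]
finger_gap: 36.4
grip_force: 111.5
```

step_arm(
  targets=[
    [[0,0,10,0,0,0],[0,0,20,0,0,0],[0,0,30,0,0,0],[0,0,40,0,0,0],[0,0,40,0,0,0],[0,0,40,0,0,0],[0,0,40,0,0,0]],
  ],
)

```text
time: 30.17
tool_pos: [455.9, -131.5, 40.5]
tcp_rot: [-180.0, -0.2, -29.5]
ft_force: [0.1, -0.7, -4.5]
finger_gap: 36.4
grip_force: 110.4
```

```bash
python3 tq.py|head -2
```

```text
30.1667 [ 455.9 -131.5   40.5] F [ 0.14 -0.71 -4.46] M [ 0.056  0.069 -0.063] Mtool [ 0.014 -0.088  0.064] 36.38732584118932
offset of load along tool x, mm: 19.638192103121828
```

Heavy end is at +x again. Same regrasp, turned half round.

step_arm(
  targets=[
    [[0,0,-20,0,0,0],[0,0,-34,0,0,0],[0,0,-38.5,0,0,0],[0,0,-39,0,0,0],[0,0,-39,0,0,0]],
  ],
)

```text
time: 30.63
tool_pos: [455.6, -131.4, 2.1]
tcp_rot: [180.0, -0.2, -29.5]
ft_force: [-6.9, 3.0, 8.8]
finger_gap: 36.6
grip_force: 112.3
```

step_arm(
  targets=[
    [[0,0,0,0,0,0],[0,0,0,0,0,0],[0,0,0,0,0,0],[0,0,0,0,0,0],[0,0,0,0,0,0],[0,0,20,0,0,0],[0,0,60,0,0,0]],
  ],
  fingers=-1,
)

```text
time: 31.22
tool_pos: [451.6, -129.8, 57.2]
tcp_rot: [179.9, 0.3, -29.5]
ft_force: [-0.5, 0.1, -0.9]
finger_gap: 85.1
grip_force: 0.0
```

step_arm(
  targets=[
    [[-2,1,0,0,0,0.12],[-4,2,0,0,0,0.24],[-6,3,0,0,0,0.36],[-8,4,0,0,0,0.48],[-10,5,0,0,0,0.6],[-12,6,0,0,0,0.72],[-14,7,0,0,0,0.84],[-16,8,0,0,0,0.96],[-18,9,0,0,0,1.08],[-20,10,0,0,0,1.2],[-20,12,0,0,0,1.32],[-20,12,0,0,0,1.44]],
  ],
)

```text
time: 32.22
tool_pos: [435.8, -119.3, 61.5]
tcp_rot: [-180.0, -0.2, 53.3]
ft_force: [-0.7, -0.5, -0.1]
finger_gap: 85.5
grip_force: 0.0
```

step_arm(
  targets=[
    [[0,0,0,0,0,0.12],[0,0,0,0,0,0.24],[0,0,0,0,0,0.36],[0,0,0,0,0,0.48],[0,0,0,0,0,0.6],[0,0,0,0,0,0.72],[0,0,0,0,0,0.84],[0,0,0,0,0,0.96],[0,0,0,0,0,1.08],[0,0,0,0,0,1.2],[0,0,0,0,0,1.32],[0,0,0,0,0,1.44]],
  ],
)

```text
time: 33.22
tool_pos: [436.0, -119.6, 61.6]
tcp_rot: [180.0, -0.2, 135.8]
ft_force: [-0.6, -1.0, 0.2]
finger_gap: 85.7
grip_force: 0.0
```

step_arm(
  targets=[
    [[0,0,0,0,0,0.12],[0,0,0,0,0,0.24],[0,0,0,0,0,0.26],[0,0,0,0,0,0.26]],
  ],
)

```text
time: 33.55
tool_pos: [435.9, -119.5, 61.6]
tcp_rot: [-180.0, -0.2, 150.3]
ft_force: [-0.8, -0.0, 0.2]
finger_gap: 85.4
grip_force: 0.0
```

```bash
python3 rel.py
```

```text
12 [ 436.  -119.5   61.6] [180.   -0.2 150.2] ref [142. 137. 155.] bbox 224 233 41 52 1315 [array([-5.8, -4.4]), array([-43.8,  -4.6])]
18 [ 436.  -119.5   61.6] [180.   -0.2 150.2] ref [142. 137. 155.] bbox 223 232 43 53 1515 [array([-5.1, -4.4]), array([-43.8,  -4.6])]
24 [ 436.  -119.5   61.6] [180.   -0.2 150.2] ref [142. 137. 155.] bbox 222 232 44 54 1583 [array([-5.1, -4.7]), array([-44.6,  -4.9])]
[164 166 163 168 168 173 165 169 172 177 177 179 140 190 204 207 208 206 204 207 207 204 204 202 201 204 144 143 143 140 140 193 200 197 197 199 196 196 196 192 166 168  26  27]
[160 107 110 112 122 119 102  82  65  85 103 213 213 211 210 212 211 208 205 199 196 193 189 202 207 197 165 168 167 163 159 155 149 148 143 154 156 159]
[158 157 156 157 155 147 149 138 122 137 129 163 210 205 201 207 206 201 195 198 196 203 209 201 202 155 158 162 167 171 174 169 169 174 170 167 163 158]
```

step_arm(
  targets=[
    [[0,0,-25,0,0,0],[0,0,-45,0,0,0],[0,0,-56,0,0,0],[0,0,-61,0,0,0],[0,0,-61,0,0,0]],
  ],
)

```text
time: 34.02
tool_pos: [434.9, -119.1, -0.6]
tcp_rot: [-180.0, -0.4, 150.3]
ft_force: [0.7, 0.3, 0.2]
finger_gap: 85.0
grip_force: 0.0
```

step_arm(
  targets=[
    [[0,0,0,0,0,0],[0,0,0,0,0,0],[0,0,0,0,0,0],[0,0,0,0,0,0],[0,0,0,0,0,0],[0,0,0,0,0,0],[0,0,0,0,0,0],[0,0,0,0,0,0]],
  ],
  fingers=1,
  newtons=110,
)

```text
time: 34.68
tool_pos: [437.1, -120.1, 1.9]
tcp_rot: [180.0, -0.1, 150.4]
ft_force: [-1.1, 0.5, 6.9]
finger_gap: 36.4
grip_force: 111.3
```

step_arm(
  targets=[
    [[0,0,10,0,0,0],[0,0,20,0,0,0],[0,0,30,0,0,0],[0,0,60,0,0,0],[0,0,90,0,0,0],[0,0,90,0,0,0],[0,0,90,0,0,0]],
  ],
)

```text
time: 35.27
tool_pos: [437.9, -120.3, 93.5]
tcp_rot: [180.0, 0.1, 150.4]
ft_force: [0.2, 0.2, -4.5]
finger_gap: 36.3
grip_force: 111.2
```

```bash
python3 tq.py|head -2
```

```text
35.2667 [ 437.9 -120.3   93.5] F [ 0.15  0.15 -4.53] M [ 0.098  0.158 -0.066] Mtool [-0.007  0.186  0.066] 36.3210211165217
offset of load along tool x, mm: -41.00374592283618
```

step_arm(
  targets=[
    [[0,0,30,0,0,-0.12],[5,0,60,0,0,-0.24],[10,0,90,0,0,-0.36],[20,5,110,0,0,-0.48],[30,10,128,0,0,-0.6],[40,15,128,0,0,-0.72],[50,20,128,0,0,-0.84],[60,25,128,0,0,-0.96],[70,30,128,0,0,-1.08],[80,35,128,0,0,-1.2],[90,40,128,0,0,-1.32],[100,45,128,0,0,-1.44]],
  ],
)

```text
time: 36.32
tool_pos: [535.2, -73.9, 216.1]
tcp_rot: [-179.8, -0.2, 67.5]
ft_force: [-0.1, 0.3, -3.0]
finger_gap: 36.1
grip_force: 111.4
```

step_arm(
  targets=[
    [[10,6,0,0,0,-0.12],[20,12,0,0,0,-0.24],[30,18,0,0,0,-0.36],[40,24,0,0,0,-0.424],[50,30,0,0,0,-0.424],[60,36,0,0,0,-0.424],[60,36,0,0,0,-0.424]],
  ],
)

```text
time: 36.9
tool_pos: [596.0, -37.3, 215.9]
tcp_rot: [-179.8, -0.2, 43.6]
ft_force: [-0.1, -0.0, -3.6]
finger_gap: 36.6
grip_force: 111.6
```

step_arm(
  targets=[
    [[6,5,0,0.08,-0.084,0],[12,10,0,0.16,-0.168,0],[18,15,0,0.24,-0.252,0],[24,20,0,0.32,-0.336,0],[30,25,0,0.4,-0.42,0],[36,30,0,0.48,-0.504,0],[42,35,0,0.56,-0.588,0],[48,40,0,0.64,-0.672,0],[54,45,0,0.72,-0.756,0],[60,50,0,0.8,-0.84,0],[68,57,0,0.88,-0.924,0],[76,63,0,0.96,-1.008,0]],
  ],
)

```text
time: 37.9
tool_pos: [671.3, 23.3, 217.6]
tcp_rot: [179.8, -80.2, 43.5]
ft_force: [-0.6, 2.1, -4.8]
finger_gap: 36.2
grip_force: 112.0
```

```bash
python3 up.py
```

```text
37.9 [671.3  23.3 217.6] 
 [[ 0.124  0.687  0.716]
 [ 0.117 -0.727  0.677]
 [ 0.985  0.    -0.17 ]] [-35.8  11.4 117.9  89.2  75.4 -38.4] [-0.6  2.1 -4.8] 36.17896846086251
turn [ 0.118 -0.124 -0.   ] az 43.4
```

step_arm(
  targets=[
    [[1,0,0,0.06,-0.062,0],[2,0,-10,0.118,-0.124,0],[2,0,-30,0.118,-0.124,0],[2,0,-50,0.118,-0.124,0],[2,0,-65,0.118,-0.124,0],[2,0,-78,0.118,-0.124,0],[2,0,-86,0.118,-0.124,0],[2,0,-91,0.118,-0.124,0],[2,0,-91,0.118,-0.124,0],[2,0,-91,0.118,-0.124,0]],
  ],
)

```text
time: 38.73
tool_pos: [673.9, 24.4, 127.7]
tcp_rot: [-174.1, -89.8, 37.7]
ft_force: [0.5, -0.7, -4.6]
finger_gap: 36.6
grip_force: 112.2
```

```bash
python3 up.py
```

```text
38.7333 [673.9  24.4 127.7] 
 [[ 0.003  0.69   0.724]
 [ 0.002 -0.724  0.69 ]
 [ 1.    -0.    -0.004]] [-36.2  34.2 112.1  98.4  84.2 -56.7] [ 0.5 -0.7 -4.6] 36.55544299540962
turn [ 0.002 -0.003  0.   ] az 43.6
```

step_arm(
  targets=[
    [[0,-1,-2,0,0,0],[0,-1,-4,0,0,0],[0,-1,-5,0,0,0],[0,-1,-6,0,0,0],[0,-1,-6,0,0,0]],
  ],
)

```text
time: 39.15
tool_pos: [674.0, 23.5, 121.6]
tcp_rot: [179.7, -89.8, 43.9]
ft_force: [-0.7, 0.1, -3.7]
finger_gap: 36.6
grip_force: 112.2
```

step_arm(
  targets=[
    [[0,0,-0.7,0,0,0],[0,0,-1.4,0,0,0],[0,0,-1.4,0,0,0]],
  ],
)

```text
time: 39.4
tool_pos: [673.9, 23.5, 120.1]
tcp_rot: [-174.6, -89.8, 38.2]
ft_force: [-0.4, -0.0, -4.0]
finger_gap: 36.7
grip_force: 112.2
```

step_arm(
  targets=[
    [[0,0,-0.7,0,0,0],[0,0,-1.4,0,0,0],[0,0,-1.4,0,0,0]],
  ],
)

```text
time: 39.65
tool_pos: [674.0, 23.4, 119.1]
tcp_rot: [178.5, -89.8, 45.1]
ft_force: [-1.3, -0.6, -2.0]
finger_gap: 36.1
grip_force: 112.2
```

step_arm(
  targets=[
    [[0,0,-0.6,0,0,0],[0,0,-0.8,0,0,0],[0,0,-0.8,0,0,0]],
  ],
)

```text
time: 39.9
tool_pos: [674.0, 23.5, 119.0]
tcp_rot: [163.8, -89.9, 59.8]
ft_force: [-3.0, 0.3, 4.4]
finger_gap: 36.0
grip_force: 112.4
```

Contact. I'll release and back off, then untilt toward the third weight.

step_arm(
  targets=[
    [[0,0,0.4,0,0,0],[0,0,0.4,0,0,0],[0,0,0.4,0,0,0],[0,0,0.4,0,0,0],[0,0,0.4,0,0,0],[0,0,0.4,0,0,0],[0,0,0.4,0,0,0]],
  ],
  fingers=-1,
)

```text
time: 40.48
tool_pos: [674.0, 23.4, 118.3]
tcp_rot: [-175.6, -89.8, 39.2]
ft_force: [1.2, 0.4, 0.3]
finger_gap: 85.6
grip_force: 0.0
```

step_arm(
  targets=[
    [[-5,-5,0.4,0,0,0],[-15,-14,0.4,0,0,0],[-28,-26,0.4,0,0,0],[-43,-40,0.4,0,0,0],[-58,-55,0.4,0,0,0],[-75,-71,0.4,0,0,0],[-93,-88,10,0,0,0],[-110,-105,40,0,0,0],[-120,-114,70,0,0,0],[-130,-123,100,0,0,0],[-130,-123,110,0,0,0],[-130,-123,110,0,0,0]],
  ],
)

```text
time: 41.48
tool_pos: [544.0, -101.6, 231.2]
tcp_rot: [126.6, -89.6, 96.9]
ft_force: [0.6, -0.1, -0.1]
finger_gap: 85.6
grip_force: 0.0
```

```bash
python3 chk.py 1 2; python3 up.py; python3 - <<'E'
from w import *
a=vision.snapshot("scene");b=vision.snapshot("top")
ca,cb=W[2]
ra=blob(a,ca);rb=blob(b,cb)
print("tri",tri([ray(a,*ra[1]),ray(b,*rb[1])]).round(1))
P=np.array([plane(b,*p,38) for p in rb[2]])[:,:2];e=[P[1]-P[0],P[2]-P[1]];le=[np.linalg.norm(v) for v in e];v=e[int(np.argmax(le))]
print(P.mean(0).round(1),np.round(le),"yaw",np.degrees(np.arctan2(v[1],v[0])).round(1))
E
```

```text
1 scene axis [229. 246.] [227. 226.] [([8, 0, 20, 9, 66], array([219. , 213.7])), ([26, 2, 26, 14, 180], array([240.3, 218.2])), ([0, 13, 18, 15, 132], array([210. , 229.3])), ([27, 23, 5, 9, 32], array([231.4, 236.6]))]
1 top axis [311. 163.] [318. 153.] []
2 scene axis [283. 222.] [284. 201.] [([17, 0, 16, 8, 63], array([280.4, 188.1])), ([39, 3, 8, 5, 25], array([299.4, 190. ])), ([31, 7, 7, 5, 24], array([290.9, 194. ])), ([0, 9, 9, 6, 36], array([260.6, 196.1])), ([0, 16, 18, 15, 125], array([265.4, 207.5]))]
2 top axis [251. 165.] [250. 156.] []
41.5833 [543.7 -99.8 228.3] 
 [[ 0.003  0.689  0.724]
 [ 0.004 -0.724  0.689]
 [ 1.     0.001 -0.004]] [-59.   16.9 119.2  80.7  98.5 -46.9] [ 0.2  0.7 -0.3] 85.87711244426904
turn [ 0.004 -0.003 -0.   ] az 43.6
tri [524.5 366.7  36.3]
[525.4 366.7] [113.  38.] yaw -9.5
```

step_arm(
  targets=[
    [[-3,12,0,-0.083,0.087,0],[-6,24,0,-0.166,0.174,0],[-9,38,0,-0.249,0.261,0],[-12,52,0,-0.332,0.348,0],[-15,66,0,-0.415,0.435,0],[-18,80,0,-0.498,0.522,0],[-20,95,0,-0.581,0.609,0],[-20,110,0,-0.664,0.696,0],[-20,125,0,-0.747,0.783,0],[-20,140,0,-0.83,0.87,0],[-20,155,0,-0.913,0.957,0],[-20,170,0,-0.996,1.044,0]],
  ],
)

```text
time: 42.68
tool_pos: [524.2, 71.6, 228.6]
tcp_rot: [179.8, -6.8, 43.7]
ft_force: [-0.6, -0.4, -0.1]
finger_gap: 85.2
grip_force: 0.0
```

step_arm(
  targets=[
    [[0,15,0,-0.088,0.092,0],[0,30,0,-0.088,0.092,0],[0,50,0,-0.088,0.092,0],[0,70,0,-0.088,0.092,0],[0,95,0,-0.088,0.092,0],[0,120,0,-0.088,0.092,0],[0,140,0,-0.088,0.092,0],[0,140,0,-0.088,0.092,0]],
  ],
)

```text
time: 43.35
tool_pos: [522.5, 214.1, 225.9]
tcp_rot: [-179.9, 0.3, 43.9]
ft_force: [0.0, -0.0, -0.0]
finger_gap: 85.4
grip_force: 0.0
```

step_arm(
  targets=[
    [[0,20,0,0,0,-0.12],[0,40,0,0,0,-0.24],[0,60,0,0,0,-0.36],[0,80,0,0,0,-0.48],[0,100,0,0,0,-0.6],[1,120,-20,0,0,-0.72],[1,140,-50,0,0,-0.84],[1,155,-80,0,0,-0.92],[1,157,-110,0,0,-0.92],[1,157,-140,0,0,-0.92],[1,157,-150,0,0,-0.92],[1,157,-150,0,0,-0.92]],
  ],
)

```text
time: 44.35
tool_pos: [521.7, 365.2, 72.8]
tcp_rot: [179.6, 0.6, -9.0]
ft_force: [-0.2, -0.1, 0.0]
finger_gap: 85.1
grip_force: 0.0
```

```bash
python3 rel.py; python3 up.py|tail -5
```

```text
12 [523.5 366.2  76.1] [179.7   0.4  -9.1] ref [190. 139. 163.] bbox 228 130 48 152 4686 [array([54.9,  1.1]), array([-52.8,   1.1])]
18 [523.5 366.2  76.1] [179.7   0.4  -9.1] ref [190. 139. 163.] bbox 221 129 57 153 7186 [array([55.5, -0.4]), array([-52.8,  -0.7])]
24 [523.5 366.2  76.1] [179.7   0.4  -9.1] ref [190. 139. 163.] bbox 218 129 60 154 7900 [array([55.5, -1.4]), array([-53.7,  -1.8])]
[166 169 170 169 173 176 168 125 184 199 197 197 196 195 195 196 192 192 193 192 192 194 190 193 190 188 188 188 188 190 189 187 188 188 192 153 150 155 151 139 156 161  24  21]
[150 149 143 148 149 149 147 148 153 151 171 207 205 199 200 202 200 195 193 188 189 196 191 188 138 106 101 105 103 106 105 102 105 104 104 105 105 105]
[158 158 157 156 155 150 149 145 149 147 149 149 149 150 149 155 156 153 156 155 156 157 160 158 157 160 157 156 159 161 161 162 153 147 137 130 118 110]
44.4 [523.5 366.2  76.1] 
 [[ 0.988 -0.157 -0.007]
 [-0.157 -0.988 -0.003]
 [-0.007  0.004 -1.   ]] [3.040e+01 2.010e+01 8.640e+01 1.000e-01 7.400e+01 1.294e+02] [0.8 0.5 1. ] 85.2379671587319
turn [-1.961 -0.268 -1.882] az -155.7
```

step_arm(
  targets=[
    [[3,0,-30,0.003,-0.007,0],[8,-1,-50,0.003,-0.007,0],[8,-1,-66,0.003,-0.007,0],[8,-1,-75,0.003,-0.007,0],[8,-1,-77,0.003,-0.007,0],[8,-1,-77,0.003,-0.007,0]],
  ],
)

```text
time: 44.9
tool_pos: [533.7, 366.6, 2.6]
tcp_rot: [-179.8, -0.3, -9.1]
ft_force: [0.8, 0.8, 0.0]
finger_gap: 85.5
grip_force: 0.0
```

step_arm(
  targets=[
    [[0,0,0,0,0,0],[0,0,0,0,0,0],[0,0,0,0,0,0],[0,0,0,0,0,0],[0,0,0,0,0,0],[0,0,0,0,0,0],[0,0,0,0,0,0],[0,0,0,0,0,0]],
  ],
  fingers=1,
  newtons=110,
)

```text
time: 45.57
tool_pos: [534.0, 367.1, 2.9]
tcp_rot: [-179.7, -0.3, -9.1]
ft_force: [0.4, -0.3, 6.2]
finger_gap: 36.3
grip_force: 111.3
```

step_arm(
  targets=[
    [[0,0,10,0,0,0],[0,0,20,0,0,0],[0,0,30,0,0,0],[0,0,40,0,0,0],[0,0,40,0,0,0],[0,0,40,0,0,0],[0,0,40,0,0,0]],
  ],
)

```text
time: 46.15
tool_pos: [532.8, 366.4, 41.3]
tcp_rot: [-179.8, -0.2, -9.1]
ft_force: [-0.2, -0.8, -3.8]
finger_gap: 36.4
grip_force: 110.4
```

```bash
python3 tq.py|head -2
```

```text
46.15 [532.8 366.4  41.3] F [-0.22 -0.82 -3.81] M [-0.036 -0.166 -0.035] Mtool [-0.01   0.17   0.034] 36.39886338076052
offset of load along tool x, mm: -44.50527205726497
```

step_arm(
  targets=[
    [[0,0,30,0,0,0.1],[0,0,60,0,0,0.2],[5,-10,90,0,0,0.32],[10,-20,120,0,0,0.44],[15,-30,150,0,0,0.56],[20,-40,175,0,0,0.68],[25,-50,180,0,0,0.8],[30,-60,180,0,0,0.92],[35,-70,180,0,0,0.92],[40,-80,180,0,0,0.92],[40,-80,180,0,0,0.92]],
  ],
)

```text
time: 47.12
tool_pos: [573.4, 284.1, 219.9]
tcp_rot: [-179.8, -0.1, 43.3]
ft_force: [0.2, -0.1, -5.0]
finger_gap: 36.2
grip_force: 111.4
```

step_arm(
  targets=[
    [[8,-8,0,0.08,-0.084,0],[16,-16,0,0.16,-0.168,0],[24,-24,0,0.24,-0.252,0],[32,-32,0,0.32,-0.336,0],[40,-40,0,0.4,-0.42,0],[48,-48,0,0.48,-0.504,0],[56,-56,0,0.56,-0.588,0],[64,-64,0,0.64,-0.672,0],[72,-72,0,0.72,-0.756,0],[80,-80,0,0.8,-0.84,0],[88,-86,0,0.88,-0.924,0],[97,-93,0,0.96,-1.008,0]],
  ],
)

```text
time: 48.12
tool_pos: [667.6, 195.5, 221.2]
tcp_rot: [-178.8, -73.1, 42.9]
ft_force: [-0.6, 2.2, -5.2]
finger_gap: 36.7
grip_force: 111.7
```

```bash
python3 up.py
```

```text
48.1167 [667.6 195.5 221.2] 
 [[ 0.213  0.695  0.686]
 [ 0.198 -0.719  0.667]
 [ 0.957 -0.006 -0.29 ]] [-14.4  -2.3 125.9  92.4  54.8 -29.2] [-0.6  2.2 -5.2] 36.665315453130894
turn [ 0.201 -0.216  0.001] az 44.2
```

step_arm(
  targets=[
    [[0,0,0,0.07,-0.075,0],[0,0,0,0.14,-0.15,0],[0,0,0,0.195,-0.21,0],[0,0,-15,0.195,-0.21,0],[0,0,-30,0.195,-0.21,0],[0,0,-50,0.195,-0.21,0],[0,0,-50,0.195,-0.21,0]],
  ],
)

```text
time: 48.7
tool_pos: [665.3, 197.2, 164.5]
tcp_rot: [-158.5, -88.8, 22.8]
ft_force: [-0.2, 0.8, -4.8]
finger_gap: 36.2
grip_force: 112.1
```

```bash
python3 up.py
```

```text
48.7 [665.3 197.2 164.5] 
 [[ 0.019  0.698  0.716]
 [ 0.008 -0.716  0.698]
 [ 1.    -0.008 -0.019]] [-16.2  21.5 123.7 114.3  72.8 -58.2] [-0.2  0.8 -4.8] 36.1624407168598
turn [ 0.008 -0.019  0.   ] az 44.3
```

step_arm(
  targets=[
    [[2,-2,0,0.004,-0.01,0],[4.5,-4,-10,0.008,-0.019,0],[4.5,-4,-20,0.008,-0.019,0],[4.5,-4,-30,0.008,-0.019,0],[4.5,-4,-38,0.008,-0.019,0],[4.5,-4,-44,0.008,-0.019,0],[4.5,-4,-45,0.008,-0.019,0],[4.5,-4,-45,0.008,-0.019,0],[4.5,-4,-45,0.008,-0.019,0]],
  ],
)

```text
time: 49.45
tool_pos: [672.2, 192.5, 126.5]
tcp_rot: [52.8, -89.3, 171.5]
ft_force: [-1.2, 0.6, -4.0]
finger_gap: 36.2
grip_force: 111.9
```

```bash
python3 up.py
```

```text
49.45 [672.2 192.5 126.5] 
 [[-0.012  0.698  0.716]
 [ 0.002 -0.716  0.698]
 [ 1.     0.01   0.007]] [-16.6  30.7 119.7 116.   76.5 -64.2] [-1.2  0.6 -4. ] 36.246088186526
turn [0.002 0.012 0.   ] az 44.3
```

step_arm(
  targets=[
    [[-1,0.5,-3,0.002,0.01,0],[-2,0.5,-6,0.002,0.01,0],[-2,0.5,-8,0.002,0.01,0],[-2,0.5,-9,0.002,0.01,0],[-2,0.5,-9,0.002,0.01,0]],
  ],
)

```text
time: 49.87
tool_pos: [669.7, 193.1, 116.4]
tcp_rot: [36.2, -90.0, -171.9]
ft_force: [-0.3, -0.5, -3.1]
finger_gap: 36.0
grip_force: 111.9
```

step_arm(
  targets=[
    [[0,0,-0.7,0,0,0],[0,0,-1.4,0,0,0],[0,0,-1.4,0,0,0]],
  ],
)

```text
time: 50.12
tool_pos: [669.9, 193.0, 115.2]
tcp_rot: [44.1, -89.9, -179.8]
ft_force: [0.5, -0.9, -3.5]
finger_gap: 36.1
grip_force: 111.9
```

```bash
python3 up.py
```

```text
50.1167 [669.9 193.  115.2] 
 [[-0.001  0.698  0.716]
 [-0.    -0.716  0.698]
 [ 1.     0.001  0.001]] [-16.6  32.1 119.5 116.1  76.7 -64.7] [ 0.5 -0.9 -3.5] 36.05220363959991
turn [-0.     0.001  0.   ] az 44.3
```

step_arm(
  targets=[
    [[0,0,-0.7,0,0,0],[0,0,-1.2,0,0,0],[0,0,-1.2,0,0,0]],
  ],
)

```text
time: 50.37
tool_pos: [669.9, 193.1, 114.1]
tcp_rot: [44.6, -89.9, 179.6]
ft_force: [0.2, 0.7, -4.7]
finger_gap: 36.4
grip_force: 111.9
```

step_arm(
  targets=[
    [[0,0,-0.7,0,0,0],[0,0,-1,0,0,0],[0,0,-1,0,0,0]],
  ],
)

```text
time: 50.62
tool_pos: [669.9, 193.1, 113.1]
tcp_rot: [46.6, -89.9, 177.7]
ft_force: [0.1, -0.3, -3.5]
finger_gap: 36.5
grip_force: 111.9
```

step_arm(
  targets=[
    [[0,0,-0.7,0,0,0],[0,0,-1,0,0,0],[0,0,-1,0,0,0]],
  ],
)

```text
time: 50.87
tool_pos: [670.0, 193.1, 112.7]
tcp_rot: [33.7, -89.9, -169.4]
ft_force: [-1.8, -1.0, -0.5]
finger_gap: 36.3
grip_force: 112.0
```

step_arm(
  targets=[
    [[0,0,0,0,0,0],[0,0,0,0,0,0],[0,0,0,0,0,0],[0,0,0,0,0,0],[0,0,0,0,0,0],[0,0,0,0,0,0],[0,0,0,0,0,0]],
  ],
  fingers=-1,
)

```text
time: 51.45
tool_pos: [669.9, 193.0, 112.2]
tcp_rot: [43.3, -89.9, -179.0]
ft_force: [0.0, 0.4, 0.2]
finger_gap: 85.0
grip_force: 0.0
```

step_arm(
  targets=[
    [[-5,-5,0.4,0,0,0],[-15,-14,0.4,0,0,0],[-28,-27,0.4,0,0,0],[-43,-41,0.4,0,0,0],[-58,-56,0.4,0,0,0],[-75,-72,0.4,0,0,0],[-93,-90,10,0,0,0],[-110,-106,40,0,0,0],[-140,-130,70,0,0,0],[-170,-150,100,0,0,0],[-170,-150,110,0,0,0],[-170,-150,110,0,0,0]],
  ],
)

```text
time: 52.45
tool_pos: [499.6, 40.3, 225.1]
tcp_rot: [78.9, -89.6, 145.2]
ft_force: [-0.1, -0.4, 0.7]
finger_gap: 85.6
grip_force: 0.0
```

```bash
python3 up.py; python3 - <<'E'
from h import *
s=vision.snapshot("scene");t=vision.snapshot("top")
a=s["img"][165:280,190:370];b=t["img"][125:200,160:350]
a=cv2.resize(a,(560,358),interpolation=2);b=cv2.resize(b,(560,221),interpolation=2)
cv2.imwrite("pics/z.png",np.vstack([a,b]))
for k,(x,y) in {1:(666,-158.5),2:(662,11.8),3:(658.5,182)}.items():
    for nm,v,o,f in(("scene",s,(190,165),560/180),("top",t,(160,125),560/190)):
        print(k,nm,[((proj(v,[x,y,z])-o)*f).round() for z in(45,165)])
E
```

```text
52.45 [499.6  40.3 225.1] 
 [[-0.005  0.696  0.718]
 [ 0.004 -0.718  0.696]
 [ 1.     0.007  0.001]] [-52.5   0.8 139.1  85.   94.3 -50.4] [-0.1 -0.4  0.7] 85.56344859868963
turn [0.004 0.005 0.   ] az 44.1
1 scene [array([123., 252.]), array([114., 190.])]
1 top [array([444., 112.]), array([465.,  84.])]
2 scene [array([289., 177.]), array([293., 111.])]
2 top [array([268., 118.]), array([265.,  90.])]
3 scene [array([446., 107.]), array([462.,  37.])]
3 top [array([ 91., 123.]), array([66., 96.])]
```

View pics/z.png

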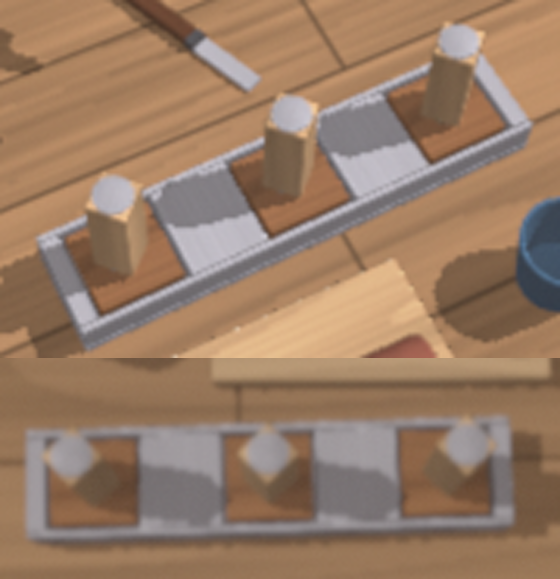

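All three weights stand upright on their lids. In the scene view their caps are at (115,195), (293,113) and (461,42), within about 5 mm of where centred weights should show. The gripper is clear of everything.

```bash
python3 -c "
from bench import r
print(r.hand_in())"
```

```text
the job is handed in; nothing more can be done
None
```

I handed the job in at about 52 s: all three lids were pressed down to their stops, and the three weights on the table stand upright, heavy end down, each within about 5 mm of the middle of its own lid.

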